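Re-hang the bench magnifier from its parking ball onto the ball post at the work

ROBOT

A 6-joint arm with a two-finger parallel gripper is mounted at the origin on a cart in front of the work surface, level with it; the furniture and walls round the work are solid. World frame = base frame: x ahead of the robot, y to its left, z up, the work surface at z = 0. Lengths are in m, angles in degrees, forces in N, time in s.
With the tool pointing down it reaches from about 0.25 to 0.725 m from the base axis. Payload 9.7 kg.
Tool frame: the origin (TCP) lies where the fingers leave the gripper's body, on its centre line; the fingertips stand 73 mm ahead of it and the grasp point (between the pads) lies 54 mm ahead of it; y points along the fingers, x is the direction in which the jaws open and shut, and the axes are right-handed (so a half turn about y gives the same grasp; the last joint's range is limited). The gripper opens to 85 mm and grips with 20 to 120 N. Pads are 22 mm wide; open, the fingers measure 114 mm over their backs; the gripper's body (76 mm by 85 mm) begins 54 mm behind the grasp point. The pads swing forward as they close: fully open they stand 13 mm farther back than shut.
Start: joints at [-73.568, 4.979, 10.078, 95.1, 0, 90], TCP at [0.156, -0.528, 0.304] pointing down, gripper open.
Joint ranges: [-179.16, 179.16], [-48.56, 103.87], [-65.8, 70.77], [-126.05, 130.52], [-82.76, 87.17], [-180, 180]. Speed limits (degrees/s): [127.2, 127.2, 147.25, 180, 180, 180].

INTERFACE

Orientations are given as [roll, pitch, yaw] about the fixed x, y, z axes, in that order (R = Rz(yaw) Ry(pitch) Rx(roll)).
In Python, from workcell import sensors, imaging, bot, models gives the robot as it stands.
- The arm moves only by the tool arm_command, never from a script. Its argument "rows" is one flat list of numbers, 7 for each row, row after row: the shift along the tool's x, y, z in cm, then the turn, a rotation vector about the tool's x, y, z in degrees, then the gripper's target within -1 to 1 (fully open at 1, half-way at 0, shut at -1). A call has 1 to 12 rows; each row is the pose to reach, as a shift and turn from the pose commanded when the call began, along the tool's axes at that moment; what a row does not reach only later rows make up. A row lasts 1/12 s, in which the tool goes at most 41.7 mm and 7.16 degrees, less where a joint would pass 70% of its speed; a pose out of reach is approached as far as the arm can. A call with a gripper value outside its range is refused whole. The fingers move at their own pace and stop on an object; "force" is the grip in N (left out, the last holds). Time passes only in rows, so rows that repeat a pose let the fingers close. It gives the time, the measured TCP pose, the force and the opening at its end, in the units of the state.
- sensors.get_obs(): the state, without advancing time (a new reading comes with each control period).
- imaging.camera(name): name is "scene" or "top" or "wrist"; returns a dict with "pixels" (384x512x3 uint8, blue, green, red), "z_map" (384x512 float32, m along the optical axis (not along the pixel's ray), 0 where there is no reading), "camera_matrix" (3x3 intrinsics, pixels), "D" ([k1, k2, p1, p2, k3] as OpenCV has them; the pictures are not rectified), "world_from_camera" (4x4, takes a point from camera to world coordinates). Camera axes: x right, y up, looking along -z (the intrinsics and any distortion apply to the point x, -y, -z); pixel columns grow to the right and rows downward; lengths in m; the calibration is good to about 2 mm. A picture is of the moment at which its call begins.
- bot.job_done(): hands the job in, once; it reports no verdict.
Trained networks look in the newest picture that a camera, given by its name, has taken for a name from the list of things; names that differ only in an ending like _2 or _b are one class to them, and where a whole thing is asked for, a point or a joint stands for the part that bears it (a point fixed in the world has none). Each returns a list of dicts, best first, with "conf" (0 to 1); they miss things now and then, are a little off and sometimes report something else, mostly with a low value. They report only what shows in the picture. A call takes as long as a camera call. They do not tell look-alikes from the thing itself.
- models.search_frame(thing, camera): "extent" ([centre column, centre row, width, height] in pixels, round what is visible of it).
- models.spot_point(thing, camera): "location" ([column, row] in pixels: a listed point, or the origin of a listed thing).
The state is a dict: "time": time; "q": joint angles; "qd": joint speeds; "joint_efforts": joint torques, N m; "ee_pos": TCP position; "tcp_rot": TCP orientation; "wrist_force": force on the tool from outside, world axes, zero at the start; "torque": the same for the moment, N m; "opening": finger opening in m.
Only numpy, scipy, OpenCV 4.12 (cv2) and the standard library are available. Lean on these libraries where they do the work, as an engineer would, in place of code of your own. Each camera call takes 0.05 s, during which the arm holds its last target.

TASK

Move the bench magnifier from the ball post it is parked on to the free ball post beside the small steel pan: raise its locking lever fully, lower the coupler gently onto the free ball until it is fully home with the lens over the pan, then press the lever all the way down so that it locks on. Do not force it or let it drop onto the ball, and do not shift the pan or the nut jar.

Things in the scene. Friction and masses are not known exactly. Their poses are not given: they have to be found in the camera images.
- coupler_center (a point): Centre of the magnifier's coupler, on the socket's upright axis, 27 mm above the underside of its foot and 5 mm above the socket's centre (= the ball's centre when home, foot flat on the flange). x points along the lens arm, z up. Take it by its two upright flats, which face +y and -y, 45 mm apart, 36 mm long, from 17 mm below to 15 mm above this point; under them the foot flares out.
- lens_center (a point): Centre of the round lens (66 mm across with its black rim, 7 mm thick, lying level), 104 mm from the socket's axis along the arm (+x of the coupler).
- coupler_lever (a joint): Locking lever of the coupler: 0 is down and locked, 1.0 rad (57 degrees) fully raised. It swings about the socket's centre and carries a steel tongue under the ball; raise it above 0.85 rad to free the ball. A friction hinge (0.05 N m): it stays where it is left, and 1 N at its knob moves it. Unless the coupler is home, the tongue meets the ball on its way down.
- lever_grip (a point): Centre of the black ball knob, 24 mm across, at the end of the lever, on the side of the coupler opposite to the lens. It moves on a circle of 90 mm radius about lever_hinge, at 0.26 rad below level when the lever is down (23 mm below the hinge), 0.74 rad above level when raised (61 mm above it). Pinched lightly, the ball turns between the fingers.
- lever_hinge (a point): The lever's hinge: on the socket's axis, at the socket's centre, 5 mm below coupler_center. Its axis is level, along the coupler's y.
- parking_post: The ball post on which the magnifier is parked: dark steel foot 80 x 80 x 12 mm, fixed to the bench, clamp sleeve, column, flange 70 mm across and a 25 mm steel ball. Origin on the bench under the ball. Its ball centre stands 84 mm above the bench.
- station_post: The free ball post beside the small pan, of the same make: origin on the bench exactly under the ball. Its column is clamped at another height each time, and that height is not reported: its ball centre stands between 84 and 118 mm above the bench, with the flange's top 22 mm below it, so the coupler has to be let down by feel.
- pan_center (a point): Centre (18 mm up) of the small open steel pan, 84 x 104 x 36 mm, standing loose on the bench about 107 mm from the station post's axis. The lens must end above it.
- jar_center (a point): Centre (30 mm up) of the white nut jar, 44 mm across and 61 mm high, standing loose beside the parking post; a bystander.
- coupler: The whole magnifier, 0.7 to 0.95 kg: grey metal bell-shaped coupler (foot 68 mm across, 53 mm high), lever, arm and lens. Origin at the socket's centre, axes as coupler_center. The socket has a flared mouth and 1.7 mm of play round the ball; the lever's tongue under the ball holds it on unless the lever is fully raised. With the lever raised it only stands on its foot.
Not all that is in view belongs to the job. Of the things that look like the part that bears pan_center, the larger one is meant.

How it is judged (in metres and radians):
On the way, in this order (a step that is already met when the one before it is completed fails the run):
1. the lever is raised fully while the coupler still sits on the parking ball (value of joint coupler_lever above 0.85 rad and distance of coupler_center from where it was at the start of the episode below 0.006 m), for 0.2 s.
2. with its lever still raised, the coupler stands upright on the station post's ball (value of joint coupler_lever above 0.8 rad and horizontal distance between coupler_center and station_post below 0.004 m and angle between coupler_center's own z axis and vertical below 0.06 rad and contact force between coupler and station_post above 1 N), for 0.2 s.
At the end, for the whole second after the job is handed in: The coupler rests upright (within 0.06 rad) on the station post, its axis within 4 mm of the post's, the lever is locked down (below 0.05 rad), the lens centre lies within 30 mm of the pan's centre seen from above, and everything is released and at rest (value of joint coupler_lever below 0.05 rad and horizontal distance between coupler_center and station_post below 0.004 m and angle between coupler_center's own z axis and vertical below 0.06 rad and contact force between coupler and station_post above 1 N and horizontal distance between lens_center and pan_center below 0.03 m and linear speed of coupler below 0.02 m/s); the robot touches nothing.
It fails at once if before the lever is pressed, the coupler is pressed or knocked on the station post with more than 35 N (value of joint coupler_lever above 0.93 rad and contact force between coupler and station_post above 35 N).
It fails at once if the magnifier is forced on the station post with more than 60 N while it is being locked or after (contact force between coupler and station_post above 60 N).
It fails at once if the magnifier drops onto the station post (moves faster than 0.2 m/s close over it) instead of being lowered (horizontal distance between coupler_center and station_post below 0.02 m and height (world z) of coupler_center below 0.16 m and linear speed of coupler above 0.2 m/s).
It fails at once if the magnifier is wrenched on the parking post with more than 80 N (contact force between coupler and parking_post above 80 N).
It fails at once if the pan or the nut jar is shifted by more than 15 mm (distance of any of pan_center, jar_center from where it was at the start of the episode above 0.015 m).
It also fails if it takes over 72 s, if anything falls off the work surface, if the arm or the gripper's body presses on something with over 40 N, if the wrist force passes 120 N, or if a joint passes its speed limit or range.

## Working session

There is one attempt and no reset: what is moved stays moved. The work goes in short steps, Python scripts to look and compute and a tool call to move; the robot and the scene stay as the last step left them, time stands still between calls to the robot, and variables do not carry over. Pictures are saved under pics/ and viewed, and the job is handed in when it is done.

Besides the shell and the picture viewer there is one more tool, called after "Request:" as name(argument=value, ...) on one line, values as JSON. arm_command: Moves the arm, as the interface text tells. Its arguments: {"type":"object","properties":{"rows":{"type":"array","items":{"type":"number"}},"force":{"type":"number"}},"required":["rows"]}

```bash
ls -la; mkdir -p pics
python3 - <<'E'
from workcell import sensors, imaging, bot, models
import cv2
print(sensors.get_obs())
for n in ["scene","top","wrist"]:
    c=imaging.camera(n); cv2.imwrite(f"pics/a_{n}.png",c["pixels"])
    print(n,c["camera_matrix"].tolist(),c["D"],c["world_from_camera"].round(3).tolist())
    for t in ["coupler_center","lens_center","lever_grip","parking_post","station_post","pan_center","jar_center","coupler"]:
        try: print(t,[(d["conf"],[round(float(v)) for v in d["location"]]) for d in models.spot_point(t,n)],[(d["conf"],[round(float(v)) for v in d["extent"]]) for d in models.search_frame(t,n)])
        except Exception as e: print(t,e)
E
```

```text
total 12
drwxr-xr-x  3 agent agent 4096 Dec  7 15:07 .
drwxr-xr-x 23 root  root  4096 Dec  7 15:07 ..
drwxr-xr-x  2 agent agent 4096 Dec  7 15:07 pics
{'time': 0.0, 'q': array([-7.35684282e+01,  5.01103563e+00,  1.00341755e+01,  9.50985184e+01,
        2.39181199e-03,  8.99992841e+01]), 'qd': array([ 0.00242527, -0.1032309 ,  0.08737513,  0.04997757,  0.00665356,
        0.11534722]), 'joint_efforts': array([ 4.96160374e-04, -5.20382094e+01,  4.64809477e+01,  1.59592624e-02,
        1.65229985e-04,  1.29553788e-05]), 'ee_pos': array([ 0.15555085, -0.52741187,  0.30318112]), 'tcp_rot': array([-8.99976072e+01,  7.53784914e-02, -7.35677123e+01]), 'wrist_force': array([ 1.135576  , -1.39395322,  0.01713644]), 'torque': array([-0.08981678, -0.05736555,  0.00286088]), 'opening': 0.08530018591713019}
scene [[422.4934313113699, 0.0, 255.70047111284094], [0.0, 422.4934313113699, 186.43347213392883], [0.0, 0.0, 1.0]] [-0.13056116  0.          0.          0.          0.        ] [[-0.736, 0.494, -0.462, -0.016], [-0.676, -0.529, 0.512, 0.611], [0.009, 0.69, 0.724, 0.946], [0.0, 0.0, 0.0, 1.0]]

[... 1266 characters left out ...]
 200]), (0.51, [319, 165])] [(0.32, [299, 202, 32, 20])]
pan_center [(0.79, [373, 213]), (0.75, [230, 203])] [(0.91, [380, 216, 30, 28]), (0.63, [230, 203, 48, 36])]
jar_center [(0.57, [316, 164])] [(0.58, [318, 167, 22, 26])]
coupler [] [(0.89, [331, 186, 93, 52])]
wrist [[341.0352619896464, 0.0, 257.823855688728], [0.0, 341.0352619896464, 188.50356222630822], [0.0, 0.0, 1.0]] [-0.05392843  0.          0.          0.          0.        ] [[0.283, 0.908, 0.308, 0.234], [-0.959, 0.267, 0.091, -0.505], [0.001, -0.321, 0.947, 0.374], [0.0, 0.0, 0.0, 1.0]]
coupler_center [] []
lens_center [] []
lever_grip [] []
parking_post [] []
station_post [] []
pan_center [] []
jar_center [] []
coupler [] []
```

View pictures.

View pics/a_scene.png

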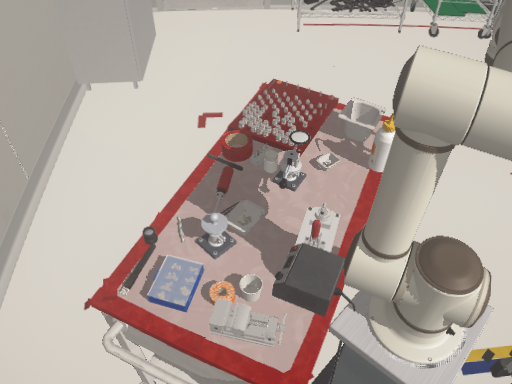

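View pics/a_top.png

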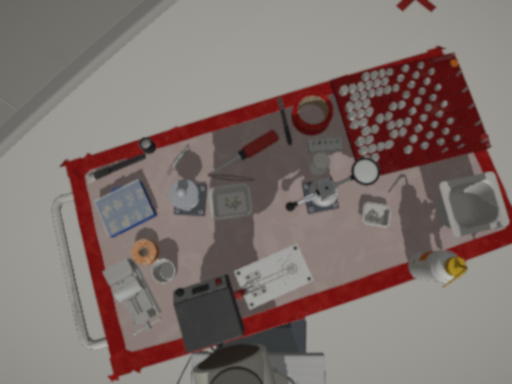

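View pics/a_wrist.png

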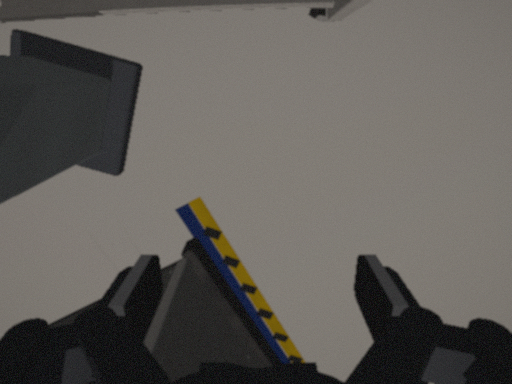

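```bash
cat > h.py <<'E'
from workcell import sensors, imaging, bot, models
import cv2, numpy as np
from scipy.spatial.transform import Rotation as Ro
def ray(c,uv):
    p=cv2.undistortPoints(np.array([[uv]],float),c["camera_matrix"],c["D"])[0,0]
    W=c["world_from_camera"]; d=W[:3,:3]@np.array([p[0],-p[1],-1.]); return W[:3,3],d
def atz(c,uv,z):
    o,d=ray(c,uv); return o+d*(z-o[2])/d[2]
def dep(c,uv):
    o,d=ray(c,uv); u,v=[int(round(x)) for x in uv]; return o+d*c["z_map"][v,u]
def cloud(c,u0,u1,v0,v1):
    uu,vv=np.meshgrid(np.arange(u0,u1),np.arange(v0,v1))
    p=cv2.undistortPoints(np.stack([uu,vv],-1).reshape(-1,1,2).astype(float),c["camera_matrix"],c["D"])[:,0]
    z=c["z_map"][v0:v1,u0:u1].reshape(-1); W=c["world_from_camera"]
    P=np.c_[p[:,0]*z,-p[:,1]*z,-z]@W[:3,:3].T+W[:3,3]
    return P.reshape(v1-v0,u1-u0,3), c["z_map"][v0:v1,u0:u1]>0
def proj(c,X):
    W=c["world_from_camera"]; q=W[:3,:3].T@(np.array(X)-W[:3,3]); q=q*[1,-1,-1]
    return cv2.projectPoints(q.reshape(1,3),np.zeros(3),np.zeros(3),c["camera_matrix"],c["D"])[0].ravel()
E
python3 - <<'E'
from h import *
T=imaging.camera("top"); S=imaging.camera("scene")
cr=T["pixels"][140:250,150:410]; cv2.imwrite("pics/b_top.png",cv2.resize(cr,None,fx=3,fy=3,interpolation=cv2.INTER_CUBIC))
cr=S["pixels"][120:270,190:350]; cv2.imwrite("pics/b_scene.png",cv2.resize(cr,None,fx=4,fy=4,interpolation=cv2.INTER_CUBIC))
for n,uv in dict(lens=(366,171),coupc=(324,188),knob=(290,208),ball=(185,190),pan=(231,203),smallpan=(376,214),jar=(319,163)).items():
    print(n,uv,dep(T,uv).round(4))
for n,uv in dict(lens=(299,137),knob=(284,186),post=(214,225),pan=(246,216),jar=(270,155)).items():
    print("S",n,uv,dep(S,uv).round(4))
E
```

```text
lens (366, 171) [ 0.5747 -0.2518  0.0931]
coupc (324, 188) [ 0.5318 -0.1509  0.1071]
knob (290, 208) [ 0.4916 -0.0763  0.071 ]
ball (185, 190) [0.525  0.161  0.1186]
pan (231, 203) [0.5134 0.0678 0.0068]
smallpan (376, 214) [ 0.4864 -0.2973  0.001 ]
jar (319, 163) [ 0.6028 -0.1484  0.0599]
S lens (299, 137) [ 0.574  -0.2443  0.0927]
S knob (284, 186) [ 0.4898 -0.0724  0.0606]
S post (214, 225) [0.516  0.1798 0.0893]
S pan (246, 216) [0.5269 0.0494 0.0016]
S jar (270, 155) [ 0.6087 -0.1466  0.0591]
```

```bash
cp h.py pics/ 2>/dev/null; rm pics/h.py; ls pics
```

```text
a_scene.png
a_top.png
a_wrist.png
b_scene.png
b_top.png
```

View pics/b_top.png

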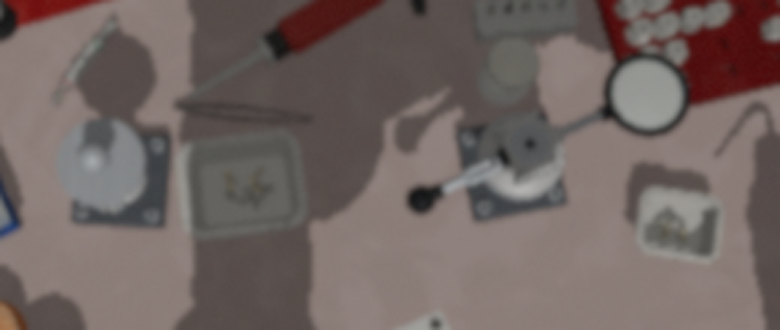

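View pics/b_scene.png

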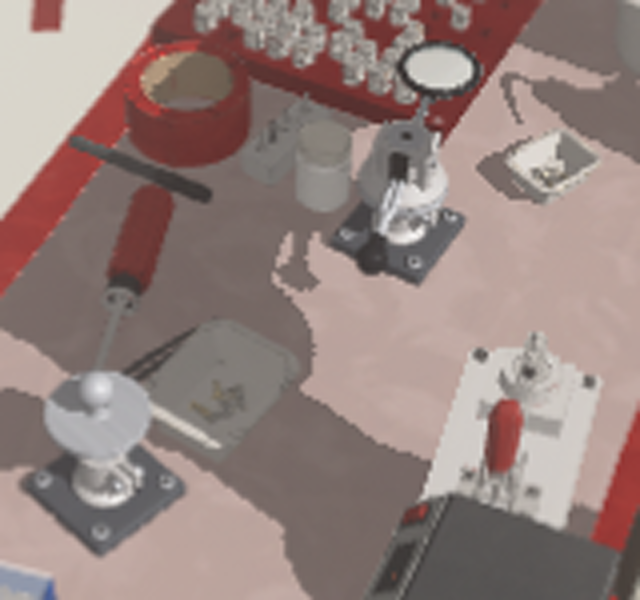

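```bash
cat >> h.py <<'E'
def to(pos,rpy):
    o=sensors.get_obs(); R=Ro.from_euler("xyz",o["tcp_rot"],degrees=True)
    d=R.inv().apply(np.array(pos)-o["ee_pos"])*100; r=(R.inv()*Ro.from_euler("xyz",rpy,degrees=True)).as_rotvec(degrees=True)
    print("t",round(o["time"],2),"shift cm",d.round(2),"rot",r.round(1),"F",o["wrist_force"].round(1)); return d,r
E
python3 - <<'E'
from h import *
T=imaging.camera("top")
P,ok=cloud(T,390,480,230,290); P=P[ok]; P=P[P[:,2]>0.05]; print("bottle",P[P[:,2]>0.05].min(0),P.max(0), np.median(P,0))
to([0.49,-0.09,0.33],[-90,0,25])
S=imaging.camera("scene")
for nm,(u0,u1,v0,v1) in dict(ball=(168,212,180,216),coup=(305,345,175,210)).items():
    P,ok=cloud(T,u0,u1,v0,v1);P=P[ok]
    for a in np.arange(0.0,0.14,0.01):
        m=(P[:,2]>a)&(P[:,2]<=a+.01); print(nm,round(a,2),m.sum(),P[m].mean(0).round(4) if m.any() else "", P[m].min(0).round(3) if m.any() else "",P[m].max(0).round(3) if m.any() else "")
E
```

```text
bottle [ 0.31971179 -0.50640114  0.05031717] [ 0.4376087  -0.35506588  0.22491465] [ 0.36042744 -0.38632226  0.13775356]
t 2.7 shift cm [-32.51  -2.61  44.45] rot [ -0.  -98.6  -0. ] F [-0.7 -0.2  0.6]
ball 0.0 305 [0.527  0.1686 0.0028] [0.482 0.121 0.   ] [0.574 0.233 0.01 ]
ball 0.01 395 [0.5113 0.1582 0.0129] [0.482 0.132 0.01 ] [0.562 0.212 0.019]
ball 0.02 1 [0.506  0.1616 0.0201] [0.506 0.162 0.02 ] [0.506 0.162 0.02 ]
ball 0.03 75 [0.5157 0.1174 0.0361] [0.479 0.113 0.031] [0.546 0.168 0.039]
ball 0.04 13 [0.4937 0.1691 0.0462] [0.49  0.164 0.042] [0.497 0.178 0.049]
ball 0.05 0   
ball 0.06 0   
ball 0.07 0   
ball 0.08 237 [0.5201 0.1708 0.0889] [0.489 0.139 0.084] [0.554 0.205 0.09 ]
ball 0.09 335 [0.5221 0.1709 0.0912] [0.49  0.139 0.09 ] [0.554 0.205 0.095]
ball 0.1 1 [0.5152 0.1626 0.1096] [0.515 0.163 0.11 ] [0.515 0.163 0.11 ]
ball 0.11 36 [0.5213 0.1668 0.1171] [0.512 0.159 0.113] [0.535 0.181 0.12 ]
ball 0.12 61 [0.5229 0.1711 0.1227] [0.513 0.16  0.12 ] [0.534 0.181 0.127]
ball 0.13 0   
ball 0.14 0   
coup 0.0 266 [ 0.5474 -0.1825  0.0026] [ 0.498 -0.22   0.   ] [
[... 158 characters left out ...]
8] [ 0.502 -0.161  0.034] [ 0.502 -0.157  0.035]
coup 0.04 0   
coup 0.05 8 [ 0.5199 -0.1401  0.0582] [ 0.501 -0.19   0.055] [ 0.546 -0.121  0.06 ]
coup 0.06 144 [ 0.5239 -0.1517  0.0665] [ 0.499 -0.188  0.06 ] [ 0.568 -0.122  0.07 ]
coup 0.07 171 [ 0.5233 -0.14    0.0737] [ 0.501 -0.185  0.07 ] [ 0.566 -0.111  0.08 ]
coup 0.08 34 [ 0.5268 -0.1416  0.0836] [ 0.509 -0.196  0.08 ] [ 0.554 -0.122  0.09 ]
coup 0.09 70 [ 0.5375 -0.1712  0.0946] [ 0.507 -0.2    0.09 ] [ 0.554 -0.13   0.1  ]
coup 0.1 308 [ 0.5328 -0.1549  0.1057] [ 0.507 -0.181  0.1  ] [ 0.558 -0.131  0.11 ]
coup 0.11 5 [ 0.5325 -0.1518  0.1103] [ 0.522 -0.16   0.11 ] [ 0.54  -0.139  0.111]
coup 0.12 0   
coup 0.13 0   
coup 0.14 0
```

Request:
arm_command(rows=[0, -4, 0, 0, 0, 0, 1, 0, -8, 2, 0, -6, 0, 1, -2, -9, 5, 0, -13, 0, 1, -5, -9, 8, 0, -20, 0, 1, -8, -9, 11, 0, -27, 0, 1, -10, -9, 14, 0, -34, 0, 1, -12.5, -9, 17, 0, -41, 0, 1, -15, -9, 20, 0, -48, 0, 1, -17.5, -9, 23, 0, -55, 0, 1, -20, -9, 26, 0, -62, 0, 1, -22, -9, 29, 0, -69, 0, 1, -24.5, -8, 32, 0, -76, 0, 1])

```text
time: 3.75
ee_pos: [0.3941, -0.2006, 0.3853]
tcp_rot: [-90.1, -0.1, 2.8]
wrist_force: [1.0, -0.5, 0.3]
opening: 0.0854
```

Run:
```python
from h import *
to([0.47,-0.06,0.30],[-90,0,25]); print(sensors.get_obs()["q"].round(1))
```

```text
t 3.75 shift cm [ 8.24  8.53 13.69] rot [  0.1 -22.2   0.1] F [ 1.  -0.5  0.3]
[-27.   -7.1   7.4 104.4  -0.   60.3]
```

Request:
arm_command(rows=[2, 0, 4, 0, -7, 0, 1, 5, 2, 8, 0, -14, 0, 1, 8, 5, 12, 0, -21, 0, 1, 8.2, 8.5, 13.7, 0, -22.2, 0, 1, 8.2, 8.5, 13.7, 0, -22.2, 0, 1, 8.2, 8.5, 13.7, 0, -22.2, 0, 1])

```text
time: 4.25
ee_pos: [0.4692, -0.059, 0.2946]
tcp_rot: [-89.8, 0.3, 24.8]
wrist_force: [-1.1, 0.2, -0.6]
opening: 0.0855
```

Run:
```python
from h import *
W=imaging.camera("wrist"); cv2.imwrite("pics/c_wrist.png",W["pixels"])
print(sensors.get_obs()["ee_pos"],sensors.get_obs()["tcp_rot"])
for t in ["coupler_center","lens_center","lever_grip","lever_hinge","jar_center"]:
    for d in models.spot_point(t,"wrist"): print(t,d["conf"],np.round(d["location"]),dep(W,d["location"]).round(4))
```

```text
[ 0.46899349 -0.06035787  0.29701737] [-89.89183504   0.17466623  24.79034368]
coupler_center 0.61 [277. 291.] [ 0.526  -0.1447  0.1064]
lens_center 0.59 [279. 374.] [ 0.4697 -0.0488  0.298 ]
lever_grip 0.68 [280. 198.] [ 0.4964 -0.075   0.0711]
jar_center 0.68 [333. 283.] [ 0.5924 -0.1415  0.0566]
```

View pics/c_wrist.png

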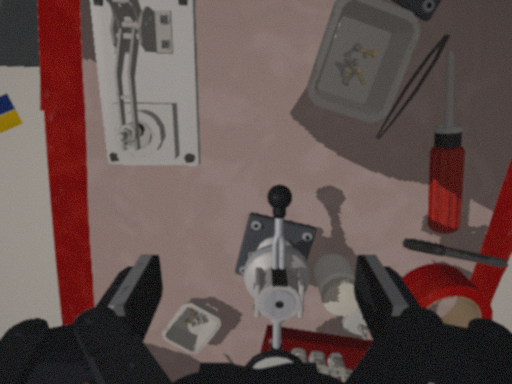

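Run:
```python
from h import *
W=imaging.camera("wrist");T=imaging.camera("top")
print("knob W",atz(W,(279.5,197.5),.061).round(4),"T",atz(T,(290,207),.061).round(4))
P,ok=cloud(W,262,296,182,214);P=P[ok];P=P[(P[:,2]>.055)];print(len(P),P.mean(0).round(4),(P.min(0)/2+P.max(0)/2).round(4),P.max(0).round(4))
# coupler top, hole
print("hole W",[atz(W,(279,303),z).round(4) for z in (.105,.115)],dep(W,(270,300)).round(4))
print("hole T",[atz(T,(326,188.3),z).round(4) for z in (.105,.115)])
# lens circle from top
print("lensT",atz(T,(366,171),.093).round(4))
cr=W["pixels"][180:384,200:380]; cv2.imwrite("pics/d.png",cv2.resize(cr,None,fx=3.2,fy=2.9,interpolation=cv2.INTER_CUBIC))
```

```text
knob W [ 0.5014 -0.0836  0.061 ] T [ 0.4954 -0.077   0.061 ]
572 [ 0.4978 -0.0792  0.0689] [ 0.4973 -0.0813  0.0667] [ 0.5092 -0.0656  0.0737]
hole W [array([ 0.5371, -0.1648,  0.105 ]), array([ 0.5332, -0.1582,  0.115 ])] [ 0.5272 -0.1638  0.1072]
hole T [array([ 0.5315, -0.1557,  0.105 ]), array([ 0.5295, -0.1541,  0.115 ])]
lensT [ 0.5747 -0.2518  0.093 ]
```

View pics/d.png

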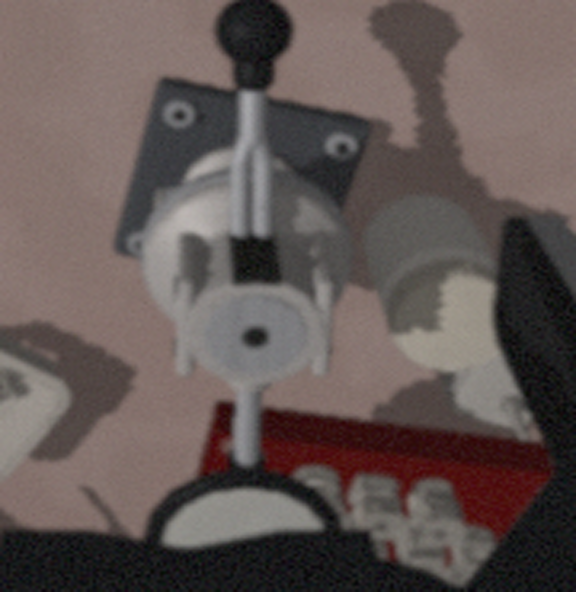

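Run:
```python
from h import *
T=imaging.camera("top");S=imaging.camera("scene");W=imaging.camera("wrist")
o=sensors.get_obs();print(o["ee_pos"],o["tcp_rot"],o["time"])
def fit(c,box):
    P,ok=cloud(c,*box); I=c["pixels"][box[2]:box[3],box[0]:box[1]].max(2)
    m=ok&(I<70)&(P[...,2]>.05)&(P[...,2]<.08); Q=P[m]
    # sphere fit r=12
    from scipy.optimize import least_squares
    r=least_squares(lambda x:np.linalg.norm(Q-x,axis=1)-.012,Q.mean(0)-[0,0,.008],loss="soft_l1",f_scale=.002)
    v,u=np.nonzero(m); print(len(Q),"px",u.mean()+box[0],v.mean()+box[2],"fit",r.x.round(4),"rms",np.sqrt((r.fun**2).mean()).round(4))
for n,c,b in (("T",T,(282,299,199,216)),("S",S,(276,293,178,195)),("W",W,(262,298,180,214))):
    print(n); fit(c,b)
print("S ray",atz(S,(284,186),.061))
```

```text
[ 0.46930213 -0.06211868  0.29932185] [-9.00202757e+01 -3.16971875e-02  2.45853453e+01] 4.8
T<stdin>:9: RuntimeWarning: Mean of empty slice.
  ret = um.true_divide(
Traceback (most recent call last):
ValueError: Initial guess is outside of provided bounds
```

Run:
```python
from h import *
S=imaging.camera("scene");W=imaging.camera("wrist")
o=sensors.get_obs();print(o["ee_pos"],o["tcp_rot"],o["time"])
from scipy.optimize import least_squares
def fit(c,box,thr):
    P,ok=cloud(c,*box); I=c["pixels"][box[2]:box[3],box[0]:box[1]].max(2)
    m=ok&(I<thr)&(P[...,2]>.045)&(P[...,2]<.09); Q=P[m]
    if len(Q)<5: print("few",len(Q)); return
    r=least_squares(lambda x:np.linalg.norm(Q-x,axis=1)-.012,Q.mean(0)-[0,0,.008],loss="soft_l1",f_scale=.002)
    v,u=np.nonzero(m); print(len(Q),"px",u.mean()+box[0],v.mean()+box[2],"fit",r.x.round(4),"rms",np.sqrt((r.fun**2).mean()).round(4))
fit(S,(276,293,178,195),80); fit(W,(262,298,180,214),60)
print("S ray",atz(S,(284,186),.061).round(4),"W",atz(W,(279.5,197.5),.061).round(4))
cv2.imwrite("pics/e.png",S["pixels"])
```

```text
[ 0.46929023 -0.06190455  0.29909033] [-9.00099570e+01 -1.43698292e-02  2.46071494e+01] 4.9
55 px 282.6909090909091 183.10909090909092 fit [ 0.4987 -0.0765  0.0602] rms 0.0023
516 px 279.12790697674416 194.2674418604651 fit [ 0.4979 -0.0784  0.0611] rms 0.0016
S ray [ 0.4896 -0.0721  0.061 ] W [ 0.5006 -0.0824  0.061 ]
```

Request:
arm_command(rows=[0.6, 3, -0.9, 0, 0, 0, 0.1, 1.2, 6, -1.8, 0, 0, 0, 0.1, 1.85, 9, -2.6, 0, 0, 0, 0.1, 1.85, 12, -2.6, 0, 0, 0, 0.1, 1.85, 13, -2.6, 0, 0, 0, 0.1, 1.85, 13.4, -2.6, 0, 0, 0, 0.1, 1.85, 13.4, -2.6, 0, 0, 0, 0.1, 1.85, 13.4, -2.6, 0, 0, 0, 0.1, 1.85, 13.4, -2.6, 0, 0, 0, 0.1])

```text
time: 5.65
ee_pos: [0.4977, -0.0776, 0.167]
tcp_rot: [-90.1, -0.1, 24.6]
wrist_force: [0.5, 0.1, -0.1]
opening: 0.0469
```

Run:
```python
from h import *
W=imaging.camera("wrist");cv2.imwrite("pics/f.png",W["pixels"])
o=sensors.get_obs();print(o["ee_pos"],o["tcp_rot"],o["time"],o["opening"],o["wrist_force"])
g=o["ee_pos"]+Ro.from_euler("xyz",o["tcp_rot"],degrees=True).apply([0,.054,0]); print("grasp pt px",proj(W,g), "at knob height", proj(W,g-[0,0,g[2]-.061]))
```

```text
[ 0.49762046 -0.07762024  0.16677925] [-90.08726599  -0.13273373  24.63864108] 5.7 0.046980103163583885 [0.31223353 0.25505118 0.75914337]
grasp pt px [259.68341352 277.97814277] at knob height [259.0580555  225.87610518]
```

View pics/f.png

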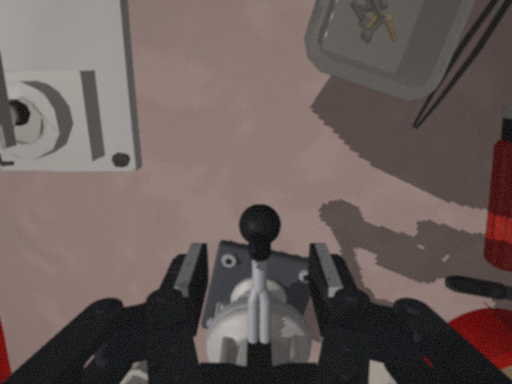

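Request:
arm_command(rows=[0, 2.5, 0, 0, 0, 0, 0.1, 0, 4.5, 0, 0, 0, 0, 0.1, 0, 5.2, 0, 0, 0, 0, 0.1, 0, 5.2, 0, 0, 0, 0, -0.5, 0, 5.2, 0, 0, 0, 0, -1, 0, 5.2, 0, 0, 0, 0, -1, 0, 5.2, 0, 0, 0, 0, -1, 0, 5.2, 0, 0, 0, 0, -1], force=20)

```text
time: 6.37
ee_pos: [0.4974, -0.0775, 0.1139]
tcp_rot: [-90.0, -0.1, 24.6]
wrist_force: [0.0, 0.9, 0.2]
opening: 0.0225
```

Run:
```python
from h import *
W=imaging.camera("wrist");cv2.imwrite("pics/g.png",W["pixels"])
o=sensors.get_obs();print(o["ee_pos"],o["tcp_rot"],o["time"],o["opening"],o["wrist_force"])
```

```text
[ 0.49736595 -0.07757171  0.1137743 ] [-9.00347390e+01 -6.60508934e-02  2.46394155e+01] 6.4167 0.02222264544563538 [0.51403634 1.70646331 1.24451928]
```

View pics/g.png

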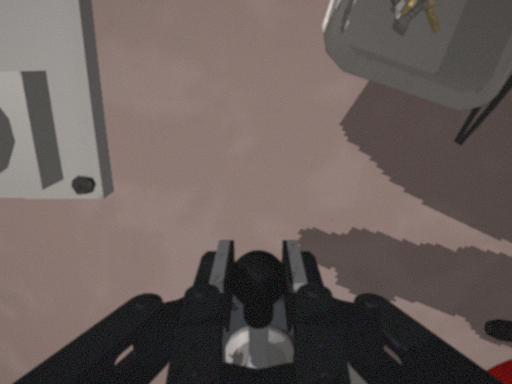

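Request:
arm_command(rows=[0, -0.88, 0.19, 0, 0, 0, -1, 0, -1.77, 0.29, 0, 0, 0, -1, 0, -2.67, 0.3, 0, 0, 0, -1, 0, -3.57, 0.22, 0, 0, 0, -1, 0, -4.45, 0.05, 0, 0, 0, -1, 0, -5.31, -0.21, 0, 0, 0, -1, 0, -6.15, -0.55, 0, 0, 0, -1, 0, -6.94, -0.98, 0, 0, 0, -1, 0, -7.69, -1.48, 0, 0, 0, -1, 0, -8.18, -1.87, 0, 0, 0, -1, 0, -8.18, -1.87, 0, 0, 0, -1, 0, -8.18, -1.87, 0, 0, 0, -1], force=20)

```text
time: 7.42
ee_pos: [0.505, -0.0948, 0.195]
tcp_rot: [-90.0, -0.0, 24.6]
wrist_force: [-1.1, 3.0, 1.5]
opening: 0.0223
```

Run:
```python
from h import *
W=imaging.camera("wrist");cv2.imwrite("pics/i.png",W["pixels"])
S=imaging.camera("scene");cv2.imwrite("pics/is.png",cv2.resize(S["pixels"][100:220,230:350],None,fx=5,fy=5,interpolation=cv2.INTER_CUBIC))
o=sensors.get_obs();print(o["ee_pos"],o["tcp_rot"],o["time"],o["opening"],o["wrist_force"])
```

```text
[ 0.50475612 -0.09444396  0.19450201] [-8.99743214e+01 -6.23336083e-03  2.46340715e+01] 7.5167 0.022479548858766546 [0.50422657 3.68694583 1.31633605]
```

View pics/i.png

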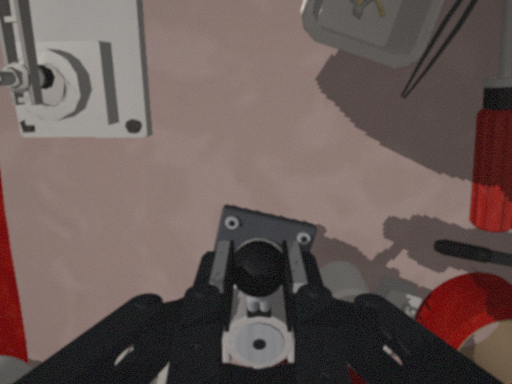

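View pics/is.png

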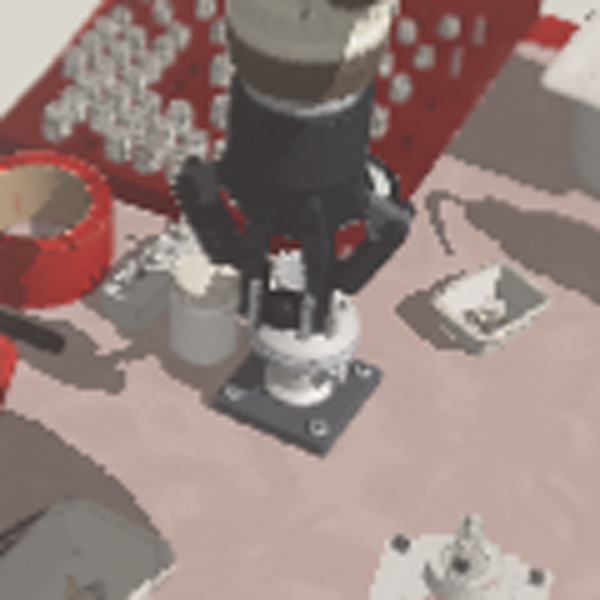

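Request:
arm_command(rows=[0, -0.2, -0.15, 0, 0, 0, -1, 0, -0.35, -0.28, 0, 0, 0, -1, 0, -0.35, -0.28, 0, 0, 0, -1, 0, -0.35, -0.28, 0, 0, 0, -1, 0, -0.35, -0.28, 0, 0, 0, -1], force=20)

```text
time: 7.93
ee_pos: [0.5059, -0.0972, 0.1981]
tcp_rot: [-90.0, 0.0, 24.6]
wrist_force: [0.2, 1.0, -0.7]
opening: 0.0222
```

Request:
arm_command(rows=[0, 0, 0, 0, 0, 0, 0, 0, 0, 0, 0, 0, 0, 0.2, 0, 0, 0, 0, 0, 0, 0.2, 0, 0, 0, 0, 0, 0, 0.2, 0, -1, 0, 0, 0, 0, 0.2, 0, -3, 0, 0, 0, 0, 0.2, 0, -6, 0.8, 0, 0, 0, 0.2, 0, -9, 1.2, 0, 0, 0, 0.2, 0, -9, 1.2, 0, 0, 0, 1, 0, -9, 1.2, 0, 0, 0, 1])

```text
time: 8.77
ee_pos: [0.5015, -0.0862, 0.2907]
tcp_rot: [-90.1, -0.2, 24.6]
wrist_force: [-0.5, -0.7, -1.3]
opening: 0.0735
```

Run:
```python
from h import *
W=imaging.camera("wrist");cv2.imwrite("pics/j.png",W["pixels"])
S=imaging.camera("scene");cv2.imwrite("pics/js.png",cv2.resize(S["pixels"][100:220,230:350],None,fx=5,fy=5,interpolation=cv2.INTER_CUBIC))
o=sensors.get_obs();print(o["ee_pos"],o["tcp_rot"],o["time"],o["opening"],o["wrist_force"])
```

```text
[ 0.50092526 -0.08626899  0.28801141] [-9.00013721e+01  7.08413135e-03  2.46335343e+01] 8.8667 0.08494160182299615 [-0.09495988 -0.44440714 -0.12109137]
```

View pics/j.png

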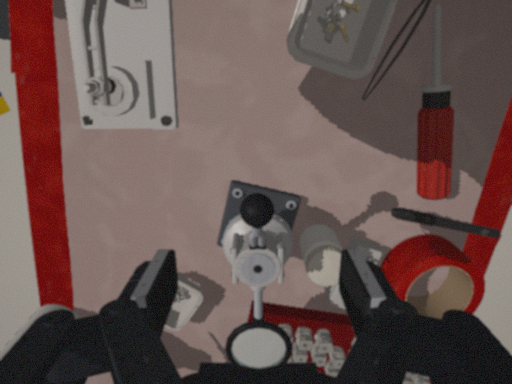

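View pics/js.png

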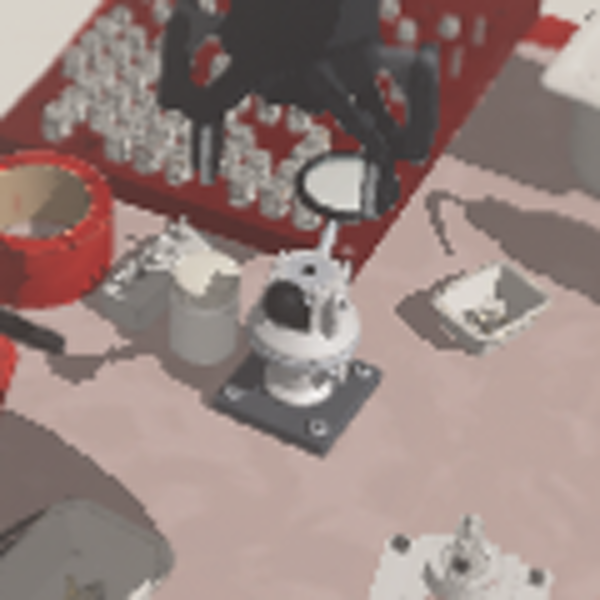

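Run:
```python
from h import *
W=imaging.camera("wrist"); o=sensors.get_obs(); print(o["ee_pos"],o["time"])
print("hole",[atz(W,(258,269),z).round(4) for z in (.105,.11,.115)], dep(W,(250,263)).round(4),dep(W,(266,263)).round(4))
P,ok=cloud(W,225,295,315,368); I=W["pixels"][315:368,225:295].min(2); m=ok&(I>150)&(P[...,2]>.07); Q=P[m]; v,u=np.nonzero(m);print("lens",len(Q),np.median(Q,0).round(4),(Q.min(0)/2+Q.max(0)/2).round(4),u.mean()+225,v.mean()+315)
P,ok=cloud(W,225,295,250,292); Q=P[ok]; Q=Q[(Q[:,2]>.1)&(Q[:,2]<.12)]; print("top",len(Q),Q.mean(0).round(4),np.median(Q,0).round(4),Q.min(0).round(4),Q.max(0).round(4))
P,ok=cloud(W,240,276,192,228); Q=P[ok]; Q=Q[(Q[:,2]>.135)]; 
from scipy.optimize import least_squares
r=least_squares(lambda x:np.linalg.norm(Q-x,axis=1)-.012,Q.mean(0)-[0,0,.008],loss="soft_l1",f_scale=.002);print("knob",len(Q),r.x.round(4))
```

```text
[ 0.50075808 -0.08627172  0.28747676] 8.9167
hole [array([ 0.5319, -0.1559,  0.105 ]), array([ 0.5306, -0.1531,  0.11  ]), array([ 0.5293, -0.1502,  0.115 ])] [ 0.5229 -0.1523  0.1069] [ 0.5353 -0.1471  0.1063]
  return _methods._mean(a, axis=axis, dtype=dtype,
  ret = um.true_divide(
Traceback (most recent call last):
ValueError: zero-size array to reduction operation minimum which has no identity
```

Request:
arm_command(rows=[0, 0, -3, 0, 0, 0, 0.6, 0, 0, -6, 0, 0, 0, 0.6, 0, 1, -7.6, 0, 0, 0, 0.6, 0, 4, -7.6, 0, 0, 0, 0.6, 0, 7, -7.6, 0, 0, 0, 0.6, 0, 9, -7.6, 0, 0, 0, 0.6, 0, 9, -7.6, 0, 0, 0, 0.6, 0, 9, -7.6, 0, 0, 0, 0.6])

```text
time: 9.58
ee_pos: [0.5317, -0.1551, 0.1966]
tcp_rot: [-89.9, 0.2, 24.6]
wrist_force: [0.3, 0.3, 0.7]
opening: 0.0684
```

Run:
```python
from h import *
W=imaging.camera("wrist");cv2.imwrite("pics/k.png",W["pixels"])
S=imaging.camera("scene");cv2.imwrite("pics/ks.png",cv2.resize(S["pixels"][80:220,230:350],None,fx=4,fy=4,interpolation=cv2.INTER_CUBIC))
o=sensors.get_obs();print(o["ee_pos"],o["tcp_rot"],o["time"],o["opening"],o["wrist_force"]); to([.532,-.156,.145],[-90,0,24.6])
```

```text
[ 0.53286563 -0.15534101  0.19934743] [-9.00419154e+01 -4.84227152e-02  2.46303780e+01] 9.6833 0.06778820911106581 [0.55367693 0.21636635 0.18442041]
t 9.68 shift cm [-0.11  5.43 -0.02] rot [0. 0. 0.] F [0.6 0.2 0.2]
```

View pics/k.png

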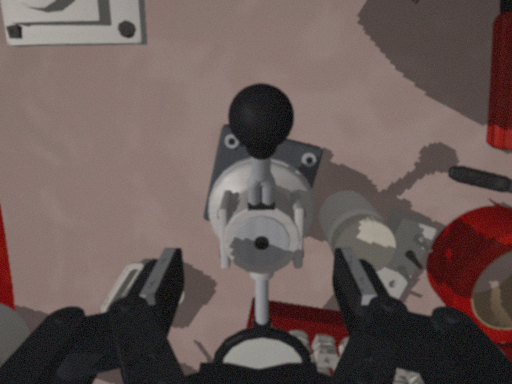

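View pics/ks.png

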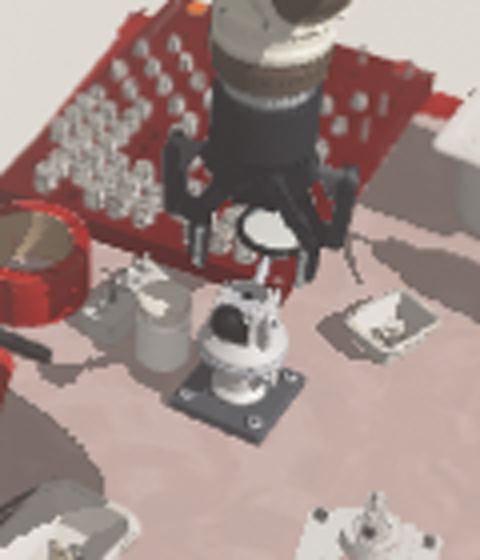

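Run:
```python
from h import *
W=imaging.camera("wrist"); o=sensors.get_obs(); p=o["ee_pos"]; R=Ro.from_euler("xyz",o["tcp_rot"],degrees=True)
print(p)
for z in(.107,.115): print(proj(W,[p[0],p[1],z]), (R.inv().apply(atz(W,(262,242.5),z)-p)*1000).round(1), atz(W,(262,242.5),z).round(4))
print(dep(W,(240,242)),dep(W,(285,242)))
```

```text
[ 0.53308171 -0.15537127  0.19978805]
[259.68576344 237.11185438] [ 1.1 92.8 -3.1] [ 0.5355 -0.1578  0.107 ]
[259.76896947 244.32011401] [ 1.  84.8  1.1] [ 0.5337 -0.154   0.115 ]
[ 0.52503255 -0.16308175  0.10553842] [ 0.54673412 -0.1527308   0.1062619 ]
```

Request:
arm_command(rows=[0.05, 2, -0.2, 0, 0, 0, 0.6, 0.05, 4, -0.2, 0, 0, 0, 0.6, 0.05, 5.2, -0.2, 0, 0, 0, 0.6, 0.05, 5.5, -0.2, 0, 0, 0, 0.6, 0.05, 5.5, -0.2, 0, 0, 0, 0.6, 0.05, 5.5, -0.2, 0, 0, 0, 0.6])

```text
time: 10.23
ee_pos: [0.5343, -0.157, 0.1444]
tcp_rot: [-90.0, -0.1, 24.6]
wrist_force: [1.1, 0.1, -0.2]
opening: 0.0686
```

Run:
```python
from h import *
W=imaging.camera("wrist");cv2.imwrite("pics/l.png",W["pixels"])
S=imaging.camera("scene");cv2.imwrite("pics/ls.png",cv2.resize(S["pixels"][80:220,230:350],None,fx=4,fy=4,interpolation=cv2.INTER_CUBIC))
o=sensors.get_obs();print(o["ee_pos"],o["tcp_rot"],o["time"],o["opening"],o["wrist_force"])
```

```text
[ 0.53446007 -0.15703887  0.14462398] [-9.00740211e+01 -8.41018179e-02  2.46358446e+01] 10.3333 0.06849061497784752 [-0.43857661  0.37062011 -0.27088362]
```

View pics/l.png

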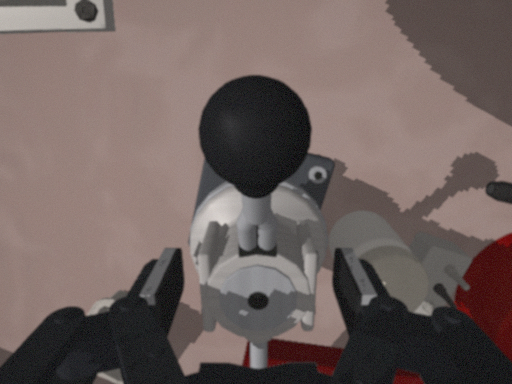

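View pics/ls.png

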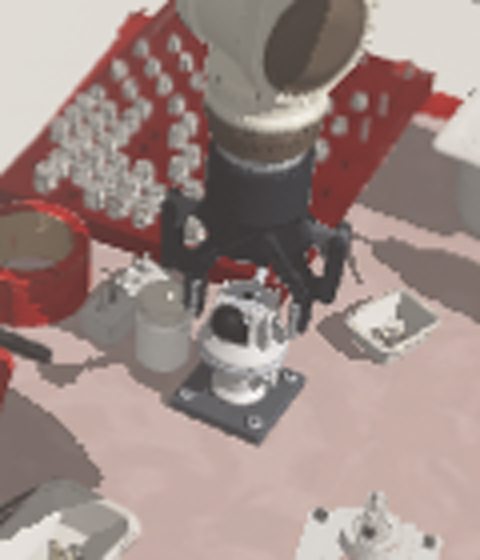

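Request:
arm_command(rows=[0, 0, 0, 0, 0, 0, 0.2, 0, 0, 0, 0, 0, 0, 0, 0, 0, 0, 0, 0, 0, -0.3, 0, 0, 0, 0, 0, 0, -0.6, 0, 0, 0, 0, 0, 0, -1, 0, 0, 0, 0, 0, 0, -1], force=30)

```text
time: 10.83
ee_pos: [0.5342, -0.157, 0.144]
tcp_rot: [-90.1, -0.1, 24.6]
wrist_force: [-0.2, -1.0, 5.8]
opening: 0.0447
```

Run:
```python
from h import *
W=imaging.camera("wrist");cv2.imwrite("pics/m.png",W["pixels"])
o=sensors.get_obs();print(o["ee_pos"],o["tcp_rot"],o["time"],o["opening"],o["wrist_force"],o["torque"])
p=o["ee_pos"]
for z in(.107,.11,.115): print(proj(W,[p[0],p[1],z]))
```

```text
[ 0.53424148 -0.15696547  0.14404285] [-9.00495887e+01 -6.42351277e-02  2.46387846e+01] 10.8833 0.0444198165445742 [-0.07650366  0.44604113  6.75718982] [0.09666464 0.11913725 0.12925268]
[259.97621218 303.77394294]
[260.02688688 308.95844972]
[260.11638592 318.12197275]
```

View pics/m.png

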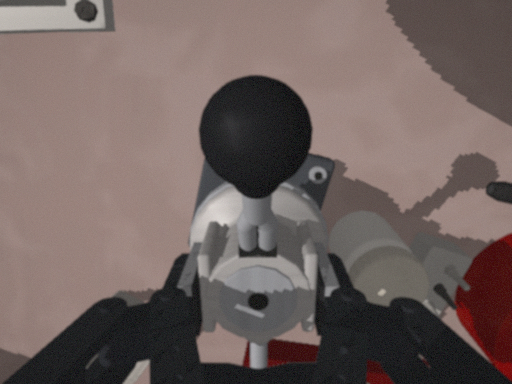

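Request:
arm_command(rows=[0, 0, 0, 0, 0, 0, -1, 0, -0.3, 0, 0, 0, 0, -1, 0, -0.8, 0, 0, 0, 0, -1, 0, -1.4, 0, 0, 0, 0, -1, 0, -2, 0, 0, 0, 0, -1, 0, -3, 0, 0, 0, 0, -1, 0, -4, 0, 0, 0, 0, -1, 0, -5, 0, 0, 0, 0, -1, 0, -5, 0, 0, 0, 0, -1], force=60)

```text
time: 11.63
ee_pos: [0.5347, -0.1572, 0.1962]
tcp_rot: [-90.1, -0.2, 24.6]
wrist_force: [0.6, 0.2, -7.6]
opening: 0.0439
```

Run:
```python
from h import *
W=imaging.camera("wrist");cv2.imwrite("pics/n.png",W["pixels"])
S=imaging.camera("scene");cv2.imwrite("pics/ns.png",cv2.resize(S["pixels"][60:220,210:350],None,fx=4,fy=3.7,interpolation=cv2.INTER_CUBIC))
o=sensors.get_obs();print(o["ee_pos"],o["tcp_rot"],o["time"],o["opening"],o["wrist_force"],o["torque"])
```

```text
[ 0.53418877 -0.15699664  0.19388904] [-9.00465392e+01 -5.53093682e-02  2.46317080e+01] 11.7333 0.044372130097361316 [ 0.25991665 -0.01564813 -9.6608658 ] [0.0402374  0.08151625 0.02589387]
```

View pics/n.png

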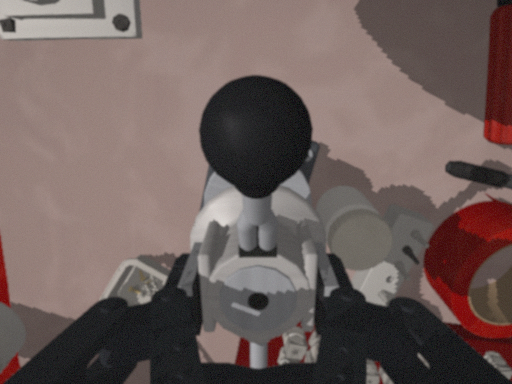

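View pics/ns.png

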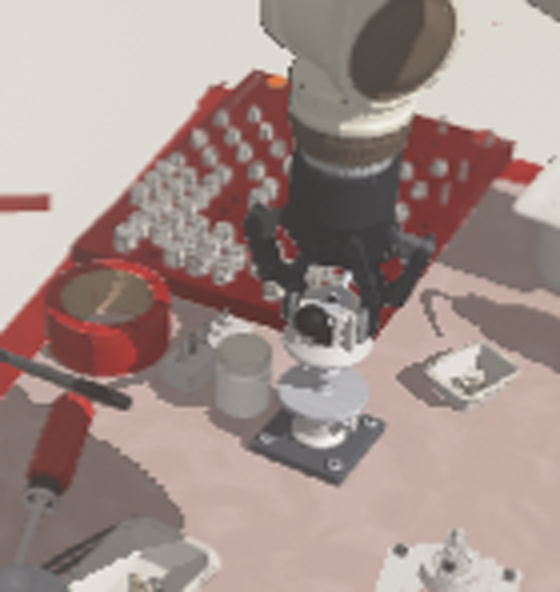

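Run:
```python
from h import *
to([0.44,0.0,0.255],[-90,0,10])
to([0.44,0.0,0.255],[-90,0,0])
```

```text
t 11.73 shift cm [-2.01 -6.13 18.19] rot [ 0.  14.6  0.1] F [ 0.3 -0.  -9.7]
t 11.73 shift cm [-2.01 -6.13 18.19] rot [ 0.  24.6  0.1] F [ 0.3 -0.  -9.7]
```

Request:
arm_command(rows=[0, -3, 0, 0, 0, 0, -1, 0, -6, 0.5, 0, 0, 0, -1, -0.2, -6.1, 2, 0, 1, 0, -1, -0.5, -6.1, 4.5, 0, 4, 0, -1, -0.8, -6.1, 7, 0, 8, 0, -1, -1.1, -6.1, 10, 0, 12, 0, -1, -1.4, -6.1, 13, 0, 16, 0, -1, -1.7, -6.1, 15.5, 0, 20, 0, -1, -1.9, -6.1, 17.3, 0, 23, 0, -1, -2, -6.1, 18.2, 0, 24.6, 0, -1, -2, -6.1, 18.2, 0, 24.6, 0, -1, -2, -6.1, 18.2, 0, 24.6, 0, -1], force=60)

```text
time: 12.73
ee_pos: [0.4397, 0.0004, 0.254]
tcp_rot: [-90.0, -0.0, 0.1]
wrist_force: [0.5, -0.5, -9.3]
opening: 0.044
```

Run:
```python
from h import *
T=imaging.camera("top");cv2.imwrite("pics/o_top.png",T["pixels"])
W=imaging.camera("wrist");cv2.imwrite("pics/o_w.png",W["pixels"])
o=sensors.get_obs();print(o["ee_pos"],o["tcp_rot"],o["time"],o["opening"],o["wrist_force"],o["torque"])
```

```text
[ 4.40068623e-01 -1.94398605e-04  2.53948549e-01] [-9.00135979e+01  6.59713257e-03  6.55362310e-02] 12.8333 0.04390962907031135 [-0.39381497  0.40304942 -8.97186201] [ 0.035714    0.06422159 -0.01151489]
```

View pics/o_top.png

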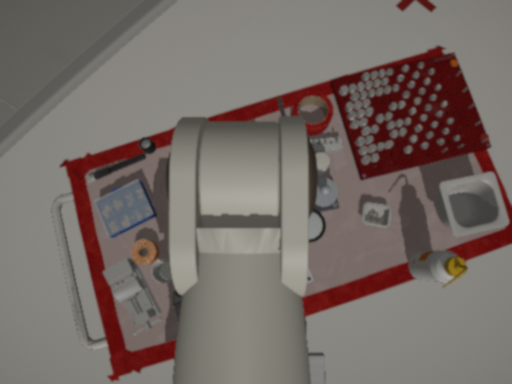

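View pics/o_w.png

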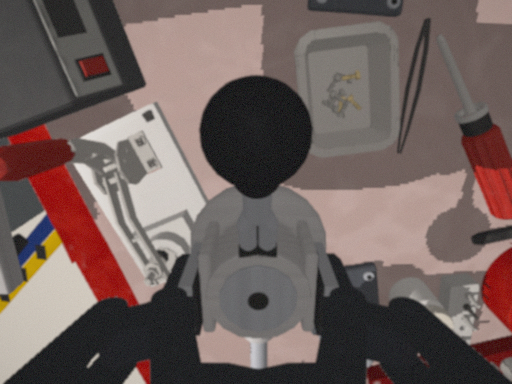

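Run:
```python
from h import *
W=imaging.camera("wrist");T=imaging.camera("top"); np.savez("pics/T1.npz",z=T["z_map"],p=T["pixels"])
print("pan W",[atz(W,uv,.036).round(3) for uv in((298,36),(397,24),(398,148),(312,155))],atz(W,(351,90),.036).round(4))
print("pan T",atz(T,(231.5,202),.03).round(4), atz(T,(230,203),.018).round(4))
for d in models.spot_point("pan_center","wrist"): print(d["conf"],d["location"],atz(W,d["location"],.018).round(4))
P,ok=cloud(T,315,345,170,215);P=P[ok];m=(P[:,2]>.05)&(P[:,2]<.07);print(m.sum(),P[m].mean(0),P[m].min(0),P[m].max(0))
```

```text
pan W [array([0.471, 0.11 , 0.036]), array([0.548, 0.12 , 0.036]), array([0.561, 0.021, 0.036]), array([0.486, 0.014, 0.036])] [0.5156 0.069  0.036 ]
pan T [0.5122 0.0643 0.03  ] [0.5116 0.0692 0.018 ]
0.77 [344.5, 92.7] [0.5148 0.0659 0.018 ]
418 [ 0.53223819 -0.16373318  0.06209067] [ 0.4998285  -0.18908075  0.05195038] [ 0.58740965 -0.13801662  0.06739793]
```

Run:
```python
from h import *
to([0.5245,0.171,0.27],[-90,0,-3.8])
```

```text
t 12.98 shift cm [ 8.44 -1.61 17.13] rot [ 0.   3.8 -0. ] F [ 0.6  0.  -9.2]
```

Request:
arm_command(rows=[0.8, -0.8, 1.5, 0, 0.5, 0, -1, 2.2, -1.6, 4, 0, 1, 0, -1, 3.5, -1.6, 7, 0, 1.5, 0, -1, 5, -1.6, 10, 0, 2, 0, -1, 6.5, -1.6, 13, 0, 3, 0, -1, 7.7, -1.6, 15.5, 0, 3.5, 0, -1, 8.3, -1.6, 16.8, 0, 3.8, 0, -1, 8.45, -1.6, 17.1, 0, 3.8, 0, -1, 8.45, -1.6, 17.1, 0, 3.8, 0, -1, 8.45, -1.6, 17.1, 0, 3.8, 0, -1], force=60)

```text
time: 13.82
ee_pos: [0.5242, 0.1705, 0.2699]
tcp_rot: [-90.0, 0.1, -3.8]
wrist_force: [0.3, -0.4, -8.9]
opening: 0.0438
```

Run:
```python
from h import *
T=imaging.camera("top");cv2.imwrite("pics/p_top.png",cv2.resize(T["pixels"][130:240,150:400],None,fx=3,fy=3,interpolation=cv2.INTER_CUBIC)); np.savez("pics/T2.npz",z=T["z_map"],p=T["pixels"])
S=imaging.camera("scene");cv2.imwrite("pics/p_s.png",cv2.resize(S["pixels"][120:280,160:330],None,fx=4,fy=3.7,interpolation=cv2.INTER_CUBIC));
W=imaging.camera("wrist");cv2.imwrite("pics/p_w.png",W["pixels"])
o=sensors.get_obs();print(o["ee_pos"],o["tcp_rot"],o["time"],o["opening"],o["wrist_force"],o["torque"])
P,ok=cloud(T,300,350,165,225);P=P[ok];m=(P[:,2]>.055)&(P[:,2]<.067);Q=P[m];c=np.median(Q,0);Q=Q[np.hypot(*(Q-c)[:,:2].T)<.045];print(len(Q),Q.mean(0),Q.min(0),Q.max(0))
m=(P[:,2]>.08);Q=P[m];print("ball",len(Q),Q.mean(0),Q.min(0),Q.max(0))
```

```text
[0.52408891 0.17018814 0.27045522] [-9.00075699e+01 -1.27069106e-02 -3.83152041e+00] 13.9667 0.044135333277280926 [ 0.04687502  0.66690815 -8.78723131] [ 0.04205154 -0.02179866  0.01384172]
582 [ 0.53273198 -0.15457978  0.06227109] [ 0.4998595  -0.18939625  0.0551692 ] [ 0.56785083 -0.12032405  0.06639289]
ball 94 [ 0.5324665  -0.15441388  0.09209141] [ 0.52175477 -0.16601644  0.0830781 ] [ 0.54454663 -0.1441794   0.09866192]
```

View pics/p_top.png

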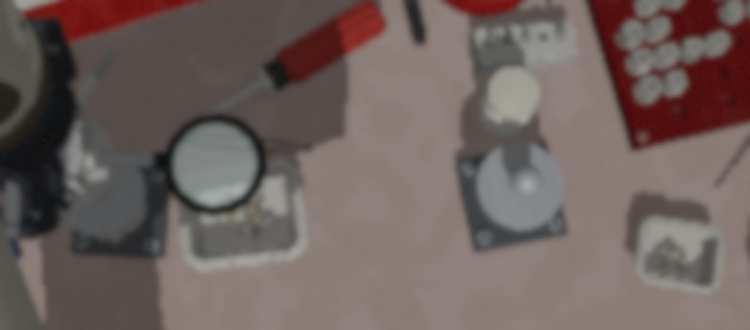

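View pics/p_s.png

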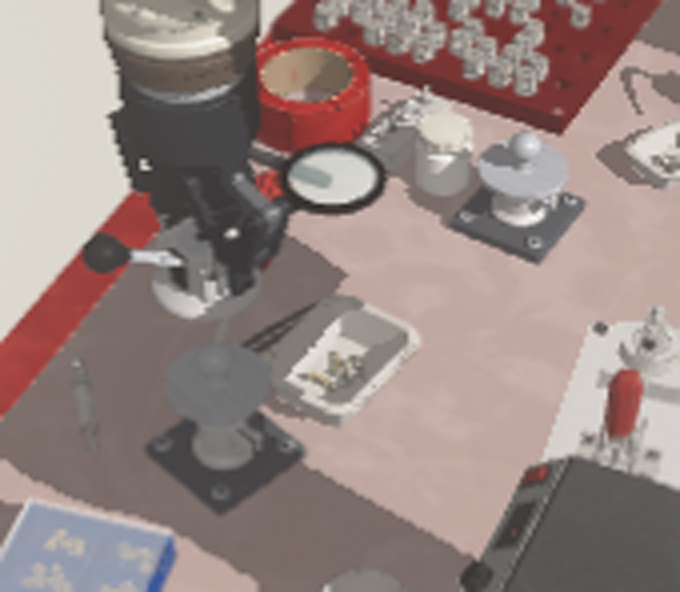

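View pics/p_w.png

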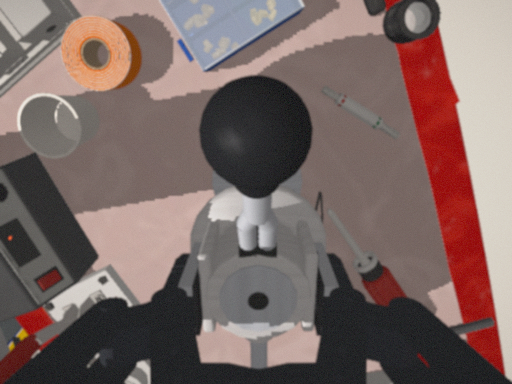

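Run:
```python
from h import *
T=imaging.camera("top")
a=cv2.imread("pics/a_top.png"); b=np.load("pics/T2.npz")["p"]
A=cv2.resize(a[175:215,165:205],None,fx=10,fy=10,interpolation=cv2.INTER_CUBIC);B=cv2.resize(b[172:212,306:346],None,fx=10,fy=10,interpolation=cv2.INTER_CUBIC)
cv2.imwrite("pics/q.png",np.hstack([A,B]))
to([.5225,.168,.215],[-90,0,-3.8])
```

```text
t 14.02 shift cm [-0.15  5.55 -0.24] rot [ 0. -0.  0.] F [ 0.1  0.8 -8.7]
```

View pics/q.png

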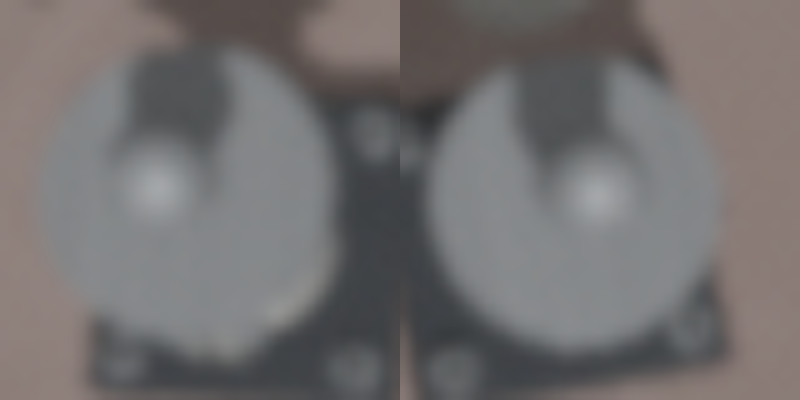

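Run:
```python
from h import *
T=imaging.camera("top")
f=lambda x,y,u,v:(u+(x+.5)/10-.5, v+(y+.5)/10-.5)
s=atz(T,f(188,200,165,175),.0902);p=atz(T,f(173.5,203.5,306,172),.062);print("flange",s,p,(s-p).round(4))
s=atz(T,f(157,188,165,175),.122);p=atz(T,f(195,193,306,172),.094);print("ball",s,p,(s-p).round(4))
```

```text
flange [0.51976686 0.17085173 0.0902    ] [ 0.53141216 -0.15531353  0.062     ] [-0.0116  0.3262  0.0282]
ball [0.51669507 0.17062041 0.122     ] [ 0.52778568 -0.15523257  0.094     ] [-0.0111  0.3259  0.028 ]
```

Request:
arm_command(rows=[-0.15, 0.5, -0.15, 0, 0, 0, -1, -0.15, 1.2, -0.15, 0, 0, 0, -1, -0.15, 1.9, -0.15, 0, 0, 0, -1, -0.15, 2.6, -0.15, 0, 0, 0, -1, -0.15, 3.3, -0.15, 0, 0, 0, -1, -0.15, 4, -0.15, 0, 0, 0, -1, -0.15, 4.7, -0.15, 0, 0, 0, -1, -0.15, 5.2, -0.15, 0, 0, 0, -1, -0.15, 5.5, -0.15, 0, 0, 0, -1, -0.15, 5.5, -0.15, 0, 0, 0, -1, -0.15, 5.5, -0.15, 0, 0, 0, -1], force=60)

```text
time: 14.98
ee_pos: [0.5227, 0.1699, 0.2153]
tcp_rot: [-90.0, -0.0, -3.8]
wrist_force: [0.3, 0.6, -8.0]
opening: 0.0439
```

Run:
```python
from h import *
S=imaging.camera("scene");cv2.imwrite("pics/r_s.png",cv2.resize(S["pixels"][160:270,170:290],None,fx=5,fy=5,interpolation=cv2.INTER_CUBIC));
W=imaging.camera("wrist");cv2.imwrite("pics/r_w.png",W["pixels"])
o=sensors.get_obs();print(o["ee_pos"],o["tcp_rot"],o["time"],o["opening"],o["wrist_force"],o["torque"])
to([.5225,.1689,.215],[-90,0,-3.8])
```

```text
[0.52284277 0.16988578 0.21567538] [-8.99836909e+01 -3.94712747e-02 -3.76813222e+00] 15.0833 0.04408820474266447 [-0.07425388  0.60170938 -9.01595936] [ 0.06127666 -0.03247004 -0.00334628]
t 15.08 shift cm [-0.03  0.07 -0.1 ] rot [-0.  0.  0.] F [-0.1  0.6 -9. ]
```

View pics/r_s.png

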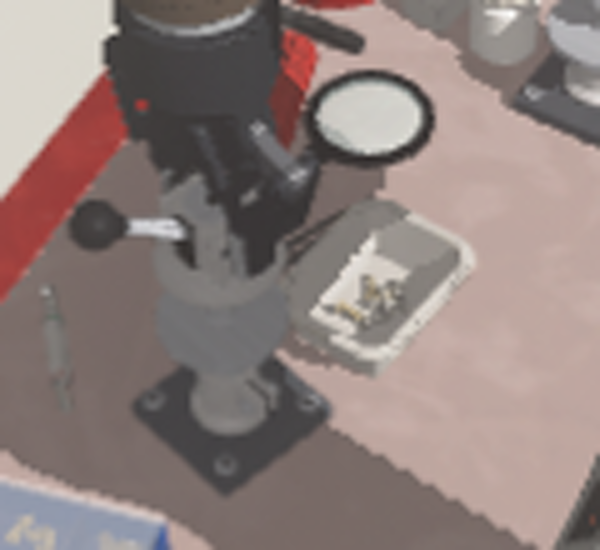

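Request:
arm_command(rows=[-0.03, 0.2, -0.1, 0, 0, 0, -1, -0.03, 0.4, -0.1, 0, 0, 0, -1, -0.03, 0.6, -0.1, 0, 0, 0, -1, -0.03, 0.8, -0.1, 0, 0, 0, -1, -0.03, 1.0, -0.1, 0, 0, 0, -1, -0.03, 1.2, -0.1, 0, 0, 0, -1, -0.03, 1.4, -0.1, 0, 0, 0, -1, -0.03, 1.4, -0.1, 0, 0, 0, -1], force=60)

```text
time: 15.75
ee_pos: [0.5222, 0.1688, 0.2006]
tcp_rot: [-90.0, 0.0, -3.8]
wrist_force: [0.4, -0.3, -9.4]
opening: 0.0445
```

Request:
arm_command(rows=[0, 0.2, 0, 0, 0, 0, -1, 0, 0.4, 0, 0, 0, 0, -1, 0, 0.6, 0, 0, 0, 0, -1, 0, 0.8, 0, 0, 0, 0, -1, 0, 0.8, 0, 0, 0, 0, -1], force=60)

```text
time: 16.17
ee_pos: [0.5222, 0.1688, 0.1926]
tcp_rot: [-90.0, 0.0, -3.8]
wrist_force: [0.6, -0.1, -10.1]
opening: 0.0444
```

Request:
arm_command(rows=[0, 0.15, 0, 0, 0, 0, -1, 0, 0.3, 0, 0, 0, 0, -1, 0, 0.45, 0, 0, 0, 0, -1, 0, 0.6, 0, 0, 0, 0, -1, 0, 0.6, 0, 0, 0, 0, -1], force=60)

```text
time: 16.58
ee_pos: [0.5222, 0.1688, 0.1868]
tcp_rot: [-90.0, 0.0, -3.8]
wrist_force: [-0.2, -0.5, -9.2]
opening: 0.0441
```

Request:
arm_command(rows=[0, 0.15, 0, 0, 0, 0, -1, 0, 0.3, 0, 0, 0, 0, -1, 0, 0.45, 0, 0, 0, 0, -1, 0, 0.6, 0, 0, 0, 0, -1, 0, 0.75, 0, 0, 0, 0, -1, 0, 0.9, 0, 0, 0, 0, -1, 0, 0.9, 0, 0, 0, 0, -1], force=60)

```text
time: 17.17
ee_pos: [0.5225, 0.1693, 0.1782]
tcp_rot: [-89.9, -0.0, -3.7]
wrist_force: [1.4, 4.9, -8.5]
opening: 0.044
```

Request:
arm_command(rows=[0, 0.1, 0, 0, 0, 0, -1, 0, 0.2, 0, 0, 0, 0, -1, 0, 0.3, 0, 0, 0, 0, -1, 0, 0.3, 0, 0, 0, 0, -1], force=60)

```text
time: 17.5
ee_pos: [0.5225, 0.1693, 0.1753]
tcp_rot: [-89.9, -0.0, -3.8]
wrist_force: [2.1, 5.4, -6.7]
opening: 0.0443
```

Request:
arm_command(rows=[0.03, 0, 0.06, 0, 0, 0, -1, 0.05, 0, 0.12, 0, 0, 0, -1, 0.05, 0, 0.12, 0, 0, 0, -1, 0.05, 0, 0.12, 0, 0, 0, -1], force=60)

```text
time: 17.83
ee_pos: [0.5227, 0.1697, 0.1747]
tcp_rot: [-90.1, 0.0, -3.8]
wrist_force: [0.4, 1.3, -9.7]
opening: 0.0441
```

Request:
arm_command(rows=[0, 0.1, 0, 0, 0, 0, -1, 0, 0.2, 0, 0, 0, 0, -1, 0, 0.2, 0, 0, 0, 0, -1, 0, 0.2, 0, 0, 0, 0, -1], force=60)

```text
time: 18.17
ee_pos: [0.5228, 0.17, 0.173]
tcp_rot: [-90.0, 0.0, -3.8]
wrist_force: [0.1, 1.1, -10.2]
opening: 0.0443
```

Free again; a few more millimetres by feel.

Request:
arm_command(rows=[0, 0.1, 0, 0, 0, 0, -1, 0, 0.1, 0, 0, 0, 0, -1, 0, 0.1, 0, 0, 0, 0, -1], force=60)

```text
time: 18.42
ee_pos: [0.5229, 0.17, 0.1724]
tcp_rot: [-90.0, -0.0, -3.8]
wrist_force: [-0.1, -0.2, -6.3]
opening: 0.0442
```

Request:
arm_command(rows=[0, 0.1, 0, 0, 0, 0, -1, 0, 0.1, 0, 0, 0, 0, -1, 0, 0.1, 0, 0, 0, 0, -1], force=60)

```text
time: 18.67
ee_pos: [0.5229, 0.17, 0.1723]
tcp_rot: [-90.0, -0.1, -3.8]
wrist_force: [-4.8, -2.5, 6.0]
opening: 0.0444
```

Request:
arm_command(rows=[0, 0.1, 0, 0, 0, 0, -1, 0, 0.1, 0, 0, 0, 0, -1, 0, 0.1, 0, 0, 0, 0, -1], force=60)

```text
time: 18.92
ee_pos: [0.5229, 0.17, 0.1722]
tcp_rot: [-90.0, -0.1, -3.8]
wrist_force: [-8.1, -1.1, 12.9]
opening: 0.0441
```

Request:
arm_command(rows=[0, -0.06, 0, 0, 0, 0, -1, 0, -0.12, 0, 0, 0, 0, -1, 0, -0.12, 0, 0, 0, 0, -1, 0, -0.12, 0, 0, 0, 0, -1], force=60)

```text
time: 19.25
ee_pos: [0.5229, 0.17, 0.1723]
tcp_rot: [-90.0, -0.0, -3.8]
wrist_force: [-4.4, -0.8, 7.2]
opening: 0.0441
```

Run:
```python
from h import *
S=imaging.camera("scene");cv2.imwrite("pics/s_s.png",cv2.resize(S["pixels"][160:270,170:290],None,fx=5,fy=5,interpolation=cv2.INTER_CUBIC));
o=sensors.get_obs();print(o["ee_pos"],o["tcp_rot"],o["time"],o["opening"],o["wrist_force"],o["torque"])
```

```text
[0.52295775 0.17004007 0.17230347] [-8.99801671e+01 -5.03771501e-02 -3.76589693e+00] 19.3 0.04412326316514891 [-5.60591534 -1.36838614  6.45196571] [-0.30655245  1.23527049  0.01327468]
```

View pics/s_s.png

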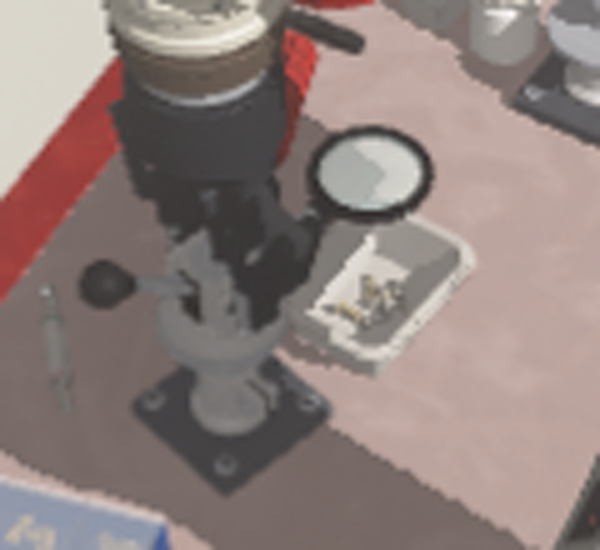

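Request:
arm_command(rows=[-0.05, -0.08, 0, 0, 0, 0, -1, -0.05, -0.08, 0, 0, 0, 0, -1, -0.05, -0.08, 0, 0, 0, 0, 0.2, -0.05, -0.08, 0, 0, 0, 0, 0.5, -0.05, -0.08, 0, 0, 0, 0, 0.6, -0.05, -0.08, 0, 0, 0, 0, 0.6, -0.05, -0.08, 0, 0, 0, 0, 0.6], force=30)

```text
time: 19.88
ee_pos: [0.5225, 0.1701, 0.1722]
tcp_rot: [-90.0, -0.0, -3.8]
wrist_force: [-1.1, 0.8, -0.0]
opening: 0.0681
```

Request:
arm_command(rows=[0, -1, 0, 0, 0, 0, 0.6, 0, -2.5, 0, 0, 0, 0, 0.6, 0, -5, 0, 0, 0, 0, 0.6, 0, -8, 0, 0, 0, 0, 0.6, 0, -11, 0, 0, 0, 0, 0.6, 0, -11, 2, 0, 0, 0, 0.6, 0, -11, 3.5, 0, 0, 0, 0.1, 0, -11, 3.5, 0, 0, 0, 0.1, 0, -11, 3.5, 0, 0, 0, 0.1])

```text
time: 20.63
ee_pos: [0.5244, 0.2057, 0.2812]
tcp_rot: [-90.0, 0.1, -3.7]
wrist_force: [-0.2, -1.1, 0.7]
opening: 0.0472
```

Run:
```python
from h import *
S=imaging.camera("scene");cv2.imwrite("pics/t_s.png",cv2.resize(S["pixels"][160:270,170:290],None,fx=5,fy=5,interpolation=cv2.INTER_CUBIC));
W=imaging.camera("wrist");cv2.imwrite("pics/t_w.png",W["pixels"])
o=sensors.get_obs();print(o["ee_pos"],o["tcp_rot"],o["time"],o["opening"],o["wrist_force"],o["torque"])
```

```text
[0.52434946 0.20488527 0.28117347] [-90.05598009   0.09980814  -3.73819035] 20.7333 0.04724418798504791 [0.31686538 0.1732656  0.87309235] [-0.04208282 -0.00281237 -0.04187092]
```

View pics/t_s.png

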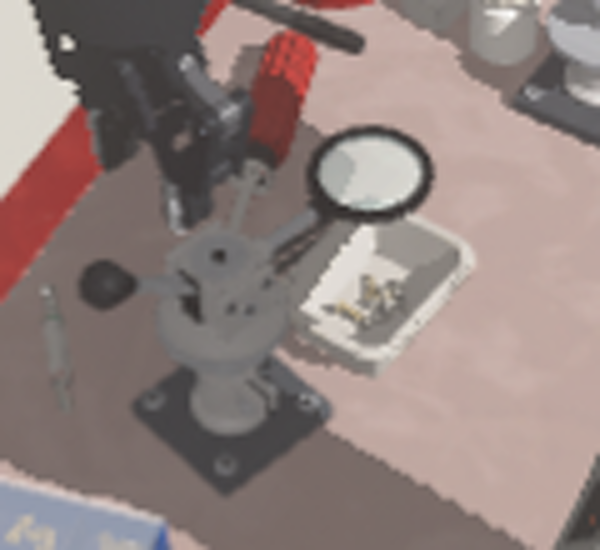

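View pics/t_w.png

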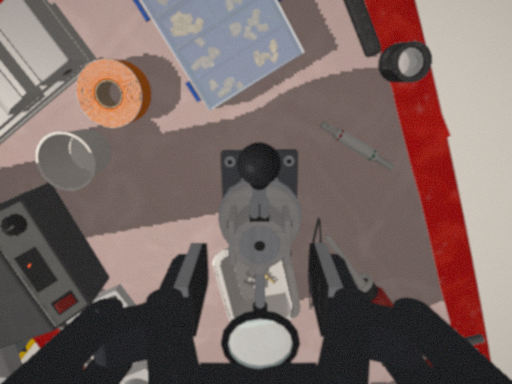

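Run:
```python
from h import *
W=imaging.camera("wrist")
P,ok=cloud(W,238,282,143,190); I=W["pixels"][143:190,238:282].max(2); Q=P[ok&(I<75)]; Q=Q[Q[:,2]>.155]
from scipy.optimize import least_squares
r=least_squares(lambda x:np.linalg.norm(Q-x,axis=1)-.012,Q.mean(0)-[0,0,.008],loss="soft_l1",f_scale=.002);print("knob",len(Q),r.x.round(4))
print("hole",atz(W,(260,245.5),.1352).round(4), dep(W,(250,245)),dep(W,(270,245)))
for d in models.spot_point("lens_center","wrist"): print(d)
print("lens ray", atz(W,(260,342),.121), "pan W",atz(W,(258,282),.036))
to([.5268,.2361,.2263],[-90,0,-3.8])
```

```text
knob 1527 [0.5262 0.2392 0.1695]
hole [0.5229 0.1705 0.1352] [0.51581017 0.17106292 0.13456504] [0.52999964 0.17056086 0.13533701]
{'location': [259.3, 340.6], 'conf': 0.78}
lens ray [0.51661283 0.0704783  0.121     ] pan W [0.51493843 0.07308581 0.036     ]
t 20.83 shift cm [0.03 5.52 3.16] rot [ 0.   0.  -0.1] F [0.3 0.4 0.6]
```

Request:
arm_command(rows=[0, 0, 1.6, 0, 0, 0, 0.1, 0, 0, 3.3, 0, 0, 0, 0.1, 0, 1.5, 3.3, 0, 0, 0, 0.1, 0, 3.5, 3.3, 0, 0, 0, 0.1, 0, 5, 3.3, 0, 0, 0, 0.1, 0, 5.6, 3.3, 0, 0, 0, 0.1, 0, 5.6, 3.3, 0, 0, 0, 0.1, 0, 5.6, 3.3, 0, 0, 0, 0.1])

```text
time: 21.5
ee_pos: [0.5268, 0.2376, 0.2266]
tcp_rot: [-90.0, 0.0, -3.8]
wrist_force: [-0.0, 0.0, 0.2]
opening: 0.0471
```

Run:
```python
from h import *
W=imaging.camera("wrist");cv2.imwrite("pics/u_w.png",W["pixels"])
o=sensors.get_obs();print(o["ee_pos"],o["tcp_rot"],o["time"],o["opening"],o["wrist_force"],o["torque"])
print(proj(W,o["ee_pos"]-[0,0,.054]))
```

```text
[0.52707092 0.23773431 0.22717541] [-8.99737636e+01 -4.94227281e-02 -3.78912375e+00] 21.55 0.047295731971709436 [-0.11193656 -0.15096149 -0.16670086] [-0.02385171 -0.005219    0.04927339]
[259.44299558 278.08759666]
```

View pics/u_w.png

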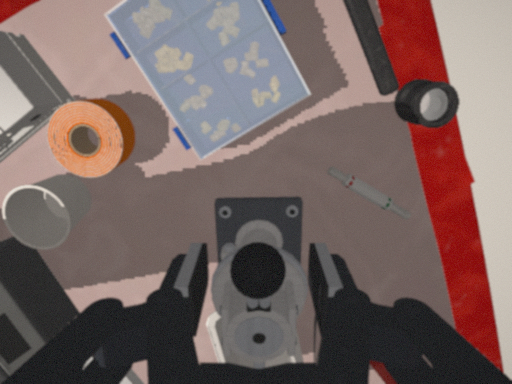

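Request:
arm_command(rows=[0, 0, 0, 0, 0, 0, -0.5, 0, 0, 0, 0, 0, 0, -1, 0, 0, 0, 0, 0, 0, -1, 0, 0, 0, 0, 0, 0, -1, 0, 0, 0, 0, 0, 0, -1, 0, 0, 0, 0, 0, 0, -1], force=20)

```text
time: 22.05
ee_pos: [0.527, 0.2383, 0.2267]
tcp_rot: [-89.9, -0.0, -3.8]
wrist_force: [0.0, 4.3, 4.1]
opening: 0.0224
```

Request:
arm_command(rows=[0, 0.34, 0.29, 0, 0, 0, -1, 0, 0.69, 0.57, 0, 0, 0, -1, 0, 1.06, 0.82, 0, 0, 0, -1, 0, 1.44, 1.07, 0, 0, 0, -1, 0, 1.84, 1.3, 0, 0, 0, -1, 0, 2.23, 1.5, 0, 0, 0, -1, 0, 2.65, 1.68, 0, 0, 0, -1, 0, 3.07, 1.84, 0, 0, 0, -1, 0, 3.5, 1.98, 0, 0, 0, -1, 0, 3.93, 2.1, 0, 0, 0, -1], force=20)

```text
time: 22.88
ee_pos: [0.5282, 0.2587, 0.1862]
tcp_rot: [-90.0, 0.0, -3.8]
wrist_force: [-0.7, -3.3, 1.2]
opening: 0.0226
```

Run:
```python
from h import *
S=imaging.camera("scene");cv2.imwrite("pics/v_s.png",cv2.resize(S["pixels"][160:270,170:290],None,fx=5,fy=5,interpolation=cv2.INTER_CUBIC));
W=imaging.camera("wrist");cv2.imwrite("pics/v_w.png",W["pixels"])
o=sensors.get_obs();print(o["ee_pos"],o["tcp_rot"],o["time"],o["opening"],o["wrist_force"],o["torque"])
```

```text
[0.52804357 0.25885586 0.18583694] [-9.00352062e+01  5.49997786e-02 -3.76154921e+00] 22.9833 0.02215231282988739 [ 0.5500931  -1.52895507 -0.61200022] [-0.43935322 -0.09706095  0.01319476]
```

View pics/v_s.png

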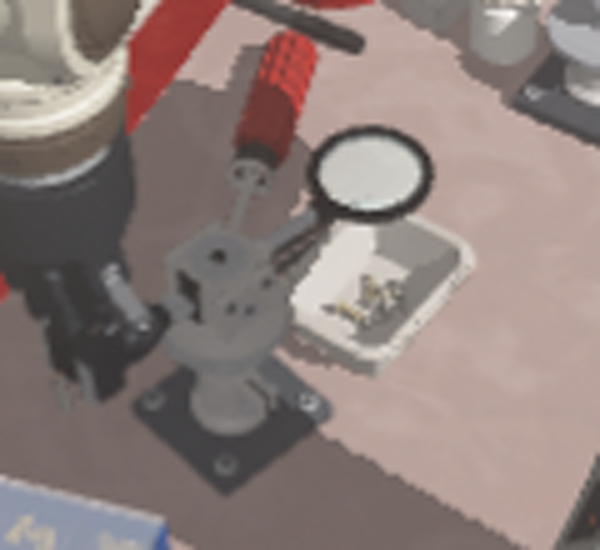

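View pics/v_w.png

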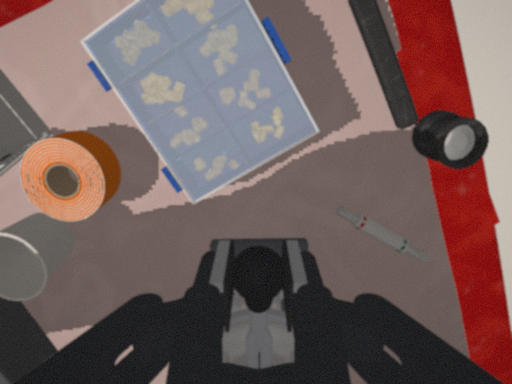

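Request:
arm_command(rows=[0, 0.44, 0.1, 0, 0, 0, -1, 0, 0.88, 0.17, 0, 0, 0, -1, 0, 1.33, 0.22, 0, 0, 0, -1, 0, 1.78, 0.25, 0, 0, 0, -1, 0, 2.23, 0.25, 0, 0, 0, -1, 0, 2.68, 0.25, 0, 0, 0, -1, 0, 3.13, 0.2, 0, 0, 0, -1, 0, 3.57, 0.15, 0, 0, 0, -1, 0, 3.57, 0.15, 0, 0, 0, -1], force=20)

```text
time: 23.73
ee_pos: [0.5282, 0.2603, 0.1501]
tcp_rot: [-90.0, 0.0, -3.8]
wrist_force: [0.4, 1.1, -0.9]
opening: 0.0224
```

Request:
arm_command(rows=[0, 0.3, -0.05, 0, 0, 0, -1, 0, 0.6, -0.12, 0, 0, 0, -1, 0, 0.85, -0.18, 0, 0, 0, -1, 0, 0.85, -0.18, 0, 0, 0, -1, 0, 0.85, -0.18, 0, 0, 0, -1], force=20)

```text
time: 24.15
ee_pos: [0.5282, 0.2587, 0.143]
tcp_rot: [-90.0, -0.0, -3.8]
wrist_force: [-1.0, 1.8, 3.8]
opening: 0.0225
```

Run:
```python
from h import *
S=imaging.camera("scene");cv2.imwrite("pics/w_s.png",cv2.resize(S["pixels"][160:270,170:290],None,fx=5,fy=5,interpolation=cv2.INTER_CUBIC));
o=sensors.get_obs();print(o["ee_pos"],o["tcp_rot"],o["time"],o["opening"],o["wrist_force"],o["torque"])
```

```text
[0.52823884 0.25866423 0.14301185] [-8.99772324e+01 -1.44724252e-02 -3.76631608e+00] 24.2 0.022273221819264784 [-0.33694383  1.2266743   2.53808172] [ 0.22697114  0.26847096 -0.01886288]
```

View pics/w_s.png

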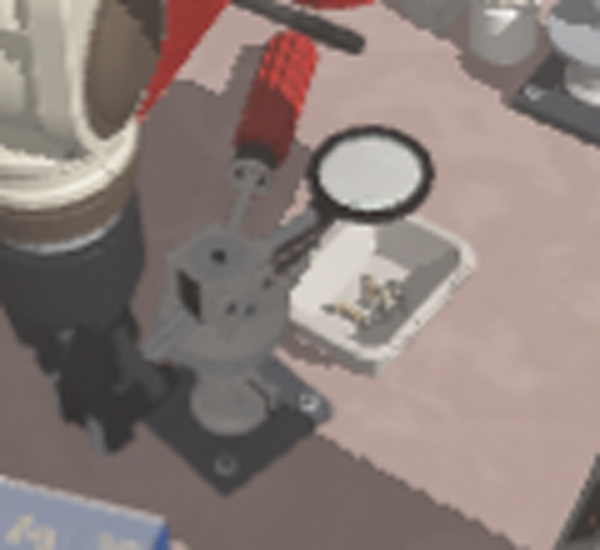

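Request:
arm_command(rows=[0, 0.1, -0.03, 0, 0, 0, -1, 0, 0.2, -0.05, 0, 0, 0, -1, 0, 0.2, -0.05, 0, 0, 0, -1], force=20)

```text
time: 24.45
ee_pos: [0.5285, 0.2583, 0.1412]
tcp_rot: [-89.9, -0.1, -3.8]
wrist_force: [-0.7, 2.4, 6.4]
opening: 0.0223
```

Request:
arm_command(rows=[0, 0.1, -0.02, 0, 0, 0, -1, 0, 0.2, -0.04, 0, 0, 0, -1, 0, 0.2, -0.04, 0, 0, 0, -1], force=20)

```text
time: 24.7
ee_pos: [0.5286, 0.258, 0.1393]
tcp_rot: [-89.9, -0.1, -3.8]
wrist_force: [0.6, 1.5, 6.2]
opening: 0.0224
```

Run:
```python
from h import *
S=imaging.camera("scene");cv2.imwrite("pics/x_s.png",cv2.resize(S["pixels"][160:270,170:290],None,fx=5,fy=5,interpolation=cv2.INTER_CUBIC));
W=imaging.camera("wrist");cv2.imwrite("pics/x_w.png",W["pixels"])
a=cv2.imread("pics/w_s.png").astype(int);b=cv2.imread("pics/x_s.png").astype(int); print(abs(a-b)[:230,300:450].mean())
o=sensors.get_obs();print(o["ee_pos"],o["tcp_rot"],o["time"],o["opening"],o["wrist_force"],o["torque"])
```

```text
8.97943961352657
[0.52859916 0.25800455 0.13944437] [-8.99400226e+01 -8.81247083e-02 -3.75458666e+00] 24.8 0.02249199220898033 [-0.57967943  1.67034706  6.47289903] [ 0.3050652  -0.03487238 -0.0249637 ]
```

View pics/x_w.png

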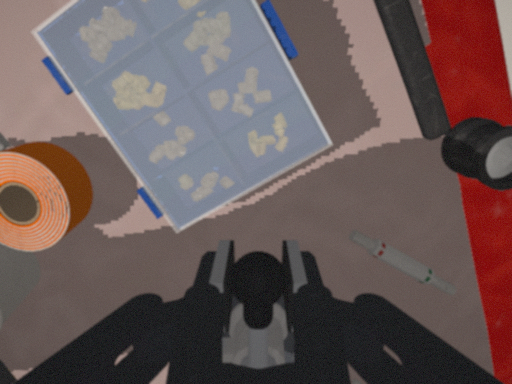

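View pics/x_s.png

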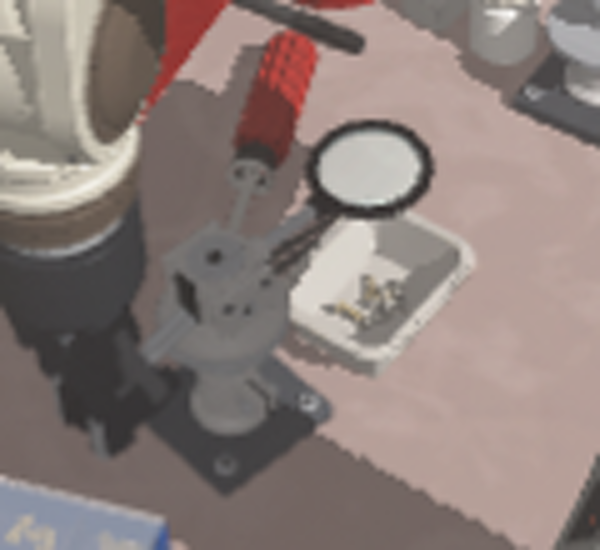

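Request:
arm_command(rows=[0, -0.1, 0.02, 0, 0, 0, -1, 0, -0.2, 0.05, 0, 0, 0, -1, 0, -0.3, 0.07, 0, 0, 0, -1, 0, -0.3, 0.07, 0, 0, 0, -1], force=20)

```text
time: 25.13
ee_pos: [0.5285, 0.2583, 0.1421]
tcp_rot: [-90.0, -0.1, -3.8]
wrist_force: [0.7, 1.5, 4.2]
opening: 0.0224
```

Request:
arm_command(rows=[0, -0.08, 0.02, 0, 0, 0, -1, 0, -0.08, 0.02, 0, 0, 0, -1, 0, -0.08, 0.02, 0, 0, 0, -1], force=20)

```text
time: 25.38
ee_pos: [0.5284, 0.2584, 0.1424]
tcp_rot: [-90.0, -0.0, -3.8]
wrist_force: [2.3, -1.6, 2.1]
opening: 0.0225
```

Request:
arm_command(rows=[0, 0, 0, 0, 0, 0, -0.6, 0, 0, 0, 0, 0, 0, -0.2, 0, 0, 0, 0, 0, 0, 0.1, 0, 0, 0, 0, 0, 0, 0.1, 0, -2, 0, 0, 0, 0, 0.1, 0, -5, 0, 0, 0, 0, 0.1, 0, -8, 0, 0, 0, 0, 0.1, 0, -10, 0, 0, 0, 0, 0.1, 0, -10, 0, 0, 0, 0, 0.1, 0, -10, 0, 0, 0, 0, 0.1])

```text
time: 26.22
ee_pos: [0.5285, 0.2588, 0.2435]
tcp_rot: [-89.9, -0.1, -3.8]
wrist_force: [-0.1, 0.3, -0.3]
opening: 0.0472
```

Run:
```python
from h import *
S=imaging.camera("scene");cv2.imwrite("pics/y_s.png",cv2.resize(S["pixels"][160:270,170:290],None,fx=5,fy=5,interpolation=cv2.INTER_CUBIC));
W=imaging.camera("wrist");cv2.imwrite("pics/y_w.png",W["pixels"])
o=sensors.get_obs();print(o["ee_pos"],o["tcp_rot"],o["time"],o["opening"],o["wrist_force"],o["torque"])
```

```text
[0.52791061 0.25848821 0.24125436] [-9.00409488e+01  8.72151026e-02 -3.76522673e+00] 26.3167 0.04692124443709069 [-0.27130299  0.47096661 -0.95342568] [0.00336194 0.05659364 0.00869121]
```

View pics/y_w.png

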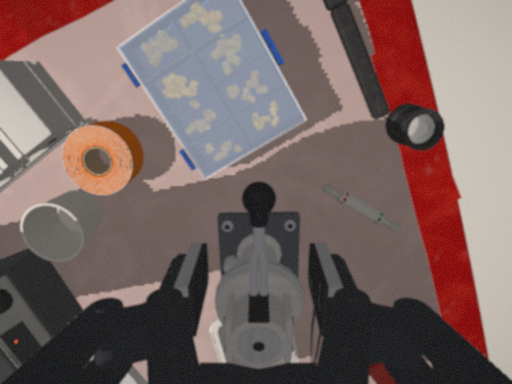

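View pics/y_s.png

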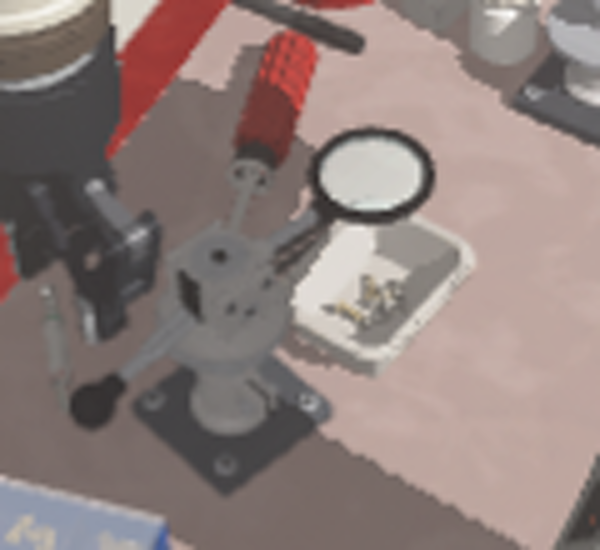

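Run:
```python
from h import *
from scipy.optimize import least_squares
for k in range(2):
    W=imaging.camera("wrist"); print(sensors.get_obs()["ee_pos"])
    P,ok=cloud(W,240,280,180,212); I=W["pixels"][180:212,240:280].max(2); Q=P[ok&(I<60)]; Q=Q[Q[:,2]>.075]
    r=least_squares(lambda x:np.linalg.norm(Q-x,axis=1)-.012,Q.mean(0)-[0,0,.008],loss="soft_l1",f_scale=.002);print("knob",len(Q),r.x.round(4),Q[:,2].max())
    print("hole",atz(W,(259,346),.1352).round(4),dep(W,(244,346)).round(4),dep(W,(275,346)).round(4))
S=imaging.camera("scene")
P,ok=cloud(S,180,198,232,250); I=S["pixels"][232:250,180:198].max(2); Q=P[ok&(I<75)]; Q=Q[Q[:,2]>.07]
if len(Q)>5: r=least_squares(lambda x:np.linalg.norm(Q-x,axis=1)-.012,Q.mean(0)-[0,0,.008],loss="soft_l1",f_scale=.002);print("knob S",len(Q),r.x.round(4))
```

```text
[0.52780923 0.25840962 0.24099424]
knob 812 [0.5278 0.2575 0.0885] 0.10151991201007401
hole [0.5223 0.1717 0.1352] [0.5126 0.1727 0.1356] [0.5328 0.17   0.1341]
[0.52781471 0.25840635 0.24094853]
knob 814 [0.5278 0.2575 0.0886] 0.10197823291125038
hole [0.5222 0.1719 0.1352] [0.5123 0.1722 0.1349] [0.5326 0.1707 0.1347]
knob S 75 [0.5267 0.2569 0.0879]
```

Request:
arm_command(rows=[0, -3, 0, 0, 0, 0, 0.1, 0, -6, 0, 0, 0, 0, 0.1, 0, -9, 0, 0, 0, 0, 0.1, 0, -12, 1, 0, 0, 0, 0.1, -2, -13, 3, 0, 0, 0, 0.1, -4.5, -13, 5, 0, 0, 0, 0.1, -7, -13, 7, 0, 0, 0, 0.1, -9.5, -13, 9, 0, 0, 0, 0.1, -12, -13, 11, 0, 0, 0, 0.1, -14, -13, 12.5, 0, 0, 0, 0.1, -16, -13, 13.5, 0, 0, 0, 0.1, -16, -13, 13.5, 0, 0, 0, 0.1])

```text
time: 27.47
ee_pos: [0.3747, 0.4055, 0.3719]
tcp_rot: [-90.0, 0.1, -3.6]
wrist_force: [0.4, -0.5, 0.7]
opening: 0.0472
```

Run:
```python
from h import *
from scipy.optimize import least_squares
T=imaging.camera("top");cv2.imwrite("pics/z_top.png",cv2.resize(T["pixels"][130:270,130:390],None,fx=3,fy=3,interpolation=cv2.INTER_CUBIC))
S=imaging.camera("scene");cv2.imwrite("pics/z_s.png",cv2.resize(S["pixels"][120:270,170:330],None,fx=4.5,fy=4,interpolation=cv2.INTER_CUBIC));
o=sensors.get_obs();print(o["ee_pos"],o["time"],o["wrist_force"])
for t in ["lens_center","pan_center","coupler_center","lever_grip","jar_center"]:
    print(t,[(d["conf"],np.round(d["location"],1)) for d in models.spot_point(t,"top")])
```

```text
[0.37693283 0.40412223 0.3719634 ] 27.5667 [ 0.247785    0.07985573 -0.58117524]
lens_center [(0.87, array([230.4, 196.5]))]
pan_center [(0.95, array([374.3, 217.9])), (0.63, array([226.5, 203.8]))]
coupler_center [(0.59, array([179.8, 189.7]))]
lever_grip [(0.61, array([145.1, 192.1])), (0.34, array([231.1, 192.4]))]
jar_center [(0.6, array([320.5, 163. ]))]
```

View pics/z_top.png

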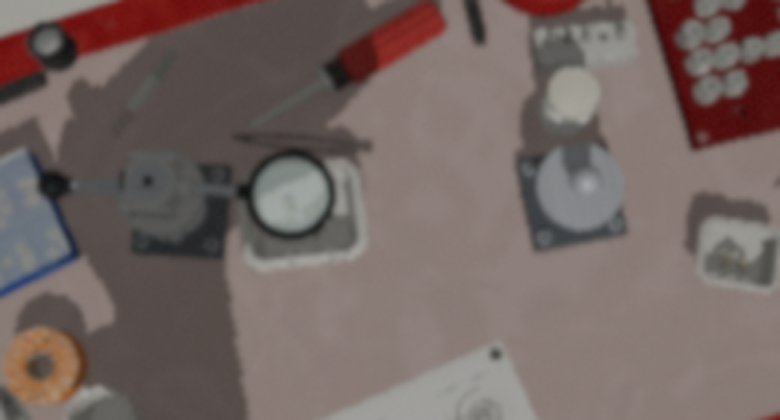

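View pics/z_s.png

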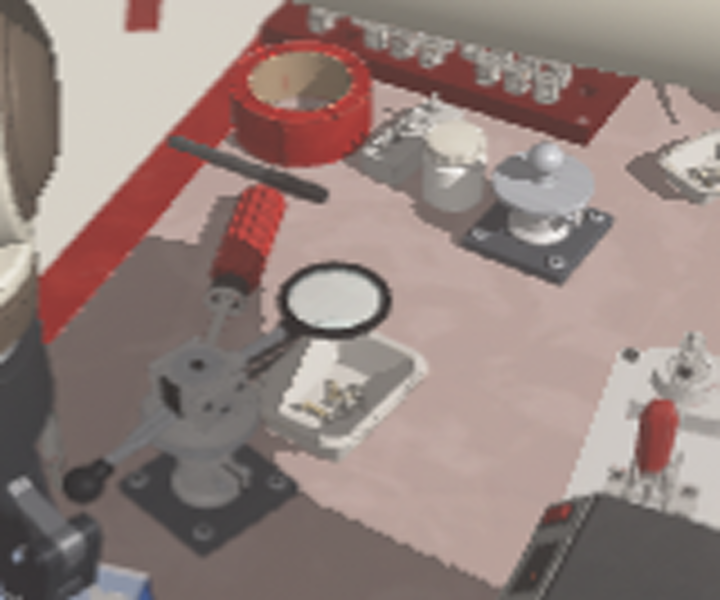

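Run:
```python
from h import *
T=imaging.camera("top")
l=atz(T,(226.8,194.7),.121); p=atz(T,(231,202.5),.03); print("lens",l.round(4),dep(T,(227,195)).round(4),"pan",p.round(4),"dist",np.hypot(*(l-p)[:2]).round(4))
print("coupler hole",atz(T,(179,190.3),.1352).round(4),"knob",atz(T,(147.5,191.3),.089).round(4),dep(T,(147,191)).round(4), "jar",dep(T,(321,161)).round(4))
for v,u in ((192,175),(192,183),(187,179),(194,179)): print(dep(T,(u,v)).round(4))
print(sensors.get_obs()["time"])
```

```text
lens [0.5139 0.0664 0.121 ] [0.5131 0.0659 0.1218] pan [0.5109 0.0655 0.03  ] dist 0.0031
coupler hole [0.5211 0.1705 0.1352] knob [0.5276 0.2565 0.089 ] [0.526  0.2537 0.1013] jar [ 0.6075 -0.1532  0.0611]
[0.5172 0.1793 0.1353]
[0.5175 0.1617 0.1341]
[0.528  0.1703 0.1375]
[0.5126 0.1699 0.1362]
27.8667
```

Run:
```python
from h import *
print(bot.job_done())
```

```text
the job is handed in; nothing more can be done
None
```

The magnifier now sits locked on the station post with the lens over the larger pan. I handed the job in at about 28 s; no verdict comes back, so this rests on my own checks.

**What I did:** I pinched the knob and swung the lever up fully while the coupler was still on the parking ball. I then gripped the flats, carried the coupler across, and lowered it by feel. At one point a 5 N sideways force showed, and a shift of about 1 mm cleared it. It came home at the expected height, pressed on with about 22 N at most. I let go, swung the lever down to its stop, released it and moved the arm well clear.

**Last checks:**

| Check | Measured | Expected or limit |
|---|---|---|
| Knob centre height, lever down | 88.5 mm | about 89 mm when locked |
| Lens centre to pan centre, seen from above | about 3 mm | under 30 mm |
| Coupler axis to post axis | within 1–2 mm | under 4 mm |
| Coupler attitude | looks level in the scene and top pictures | upright within 0.06 rad |
| Wrist force at the end | near zero | arm touching nothing |

**What disagreed or went less cleanly:**
- **Over-press:** pressing the lever about 4 mm past its stop tipped the coupler slightly, at about 6 N. I eased off and it settled back level.
- **Coupler height:** the cameras put its top about 45 mm above the underside of the foot, not the 53 mm given. I used the measured height.
- **Jar:** single depth readings on its top differ by about 7 mm between start and end, because I took them at different pixels. I saw no contact with it, but I did not measure its position more closely than that.

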